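# Open the sliding-lid spice box and restock the pull-out basket

## Robot

A 7-joint arm with a two-finger parallel gripper is mounted at the origin on the work surface. World frame = base frame: x ahead of the robot, y to its left, z up, the work surface at z = 0. Lengths are in m, angles in rad, forces in N, time in s.
With the tool pointing down it reaches from about 0.425 to 0.875 m from the base axis. Payload 4.7 kg.
Tool frame: the origin (TCP) lies at the very end of the fingers, on their centre line; the grasp point (between the pads) lies 19 mm behind it; z points along the fingers, y is the line along which they close (so a half turn about z gives the same grasp; the last joint's range is limited). The gripper opens to 85 mm and grips with 20 to 120 N. Pads are 22 mm wide; open, the fingers measure 114 mm over their backs; the gripper's body (76 mm by 85 mm) begins 54 mm behind the grasp point. The pads swing forward as they close: fully open they stand 13 mm farther back than shut.
Start: joints at [1.145, 0.321, -0.07, 1.45, 0.023, 1.371, -0.057], TCP at [0.277, -0.588, 0.231] pointing down, gripper open.
Joint ranges: [-2.86, 2.86], [-0.3, 2.09], [-1.38, 1.24], [0.06, 2.45], [-1.56, 4.7], [0.09, 2.05], [-2.69, 2.69]. Speed limits (rad/s): [2.57, 2.57, 3.14, 3.14, 3.14, 3.14, 3.14].

## Interface

Orientations are given as a rotation vector (axis times angle).
In Python, from bench import get_obs, cams, bot gives the robot as it stands.
- The arm moves only by the tool jog_arm, never from a script. Its argument "increments" is a list of rows, each a list of 2 entries, a list of its own where there are three numbers: the shift along the world's x, y, z in units of 0.2 m (1.0 is 0.2 m), then the turn, a rotation vector about the world's x, y, z in units of 360 degrees (1.0 is 360 degrees). A call has 1 to 5 rows; each row shifts and turns the commanded pose from where the row before left it; what a row does not reach is not made up. A row lasts 1/10 s, in which the tool goes at most 50 mm and 8.59 degrees, less where a joint would pass 70% of its speed; a pose out of reach is approached as far as the arm can. A call with a number of a shift or a turn outside -1 to 1 is refused whole. A call with a gripper value outside its range is refused whole. "jaw" is the opening, from 0 (shut) to 1 (fully open), set as the call begins (left out, the last holds). The fingers move at their own pace and stop on an object; "newtons" is the grip in N (left out, the last holds). Time passes only in rows, so rows that do not move let the fingers close. It gives the time, the measured TCP pose, the force, the opening and the grip force at its end, in the units of the state.
- get_obs(): the state, without advancing time (a new reading comes with each control period).
- cams.snapshot(name): name is "scene" or "top" or "wrist"; returns a dict with "color" (420x560x3 uint8, red, green, blue), "range_z" (420x560 float32, m along the optical axis (not along the pixel's ray), 0 where there is no reading), "fovy" (degrees; the focal length in pixels is half the picture's height over the tangent of half this angle, whatever the lens; pixels are square), "cx", "cy" (the principal point, pixels), "xyz" and "rotation" of the camera in the world; the wrist camera has in their place "mount" (4x4, takes a point from camera to tool coordinates, whose origin is the TCP and whose axes are the flange's). Camera axes: x right, y down, z forward; pixel columns grow to the right and rows downward; lengths in m; the calibration is good to about 2 mm. A picture is of the moment at which its call begins: read the wrist's pose just before it.
- bot.sign_off(): hands the job in; it is judged then, once.
The state is a dict: "time_s": time; "qpos": joint angles; "qvel": joint speeds; "joint_torque": joint torques, N m; "tool_pos": TCP position; "eef_rot": TCP orientation; "force": force on the tool from outside, world axes, zero at the start; "moment": the same for the moment, N m; "finger_gap": opening from 0.0 (shut) to 1.0 (fully open); "grip_force": force on a finger pad.
Only numpy, scipy, OpenCV 4.12 (cv2) and the standard library are available. Lean on these libraries where they do the work, as an engineer would, in place of code of your own. Each camera call takes 0.05 s, during which the arm holds its last target. There are 200 camera calls.

## Task

Lift the handle end of the wooden spice box's sliding lid over its stop lip, slide the lid out of the grooves and lay it flat on the counter, then lift out the metal tray and lay that flat on the counter too. Move every jar from the box, upright, into the chrome basket, filling its pockets in turn from the one beside the tall solid end plate and never leaving an empty pocket behind a filled one. When the box is empty, set the tray back on its ledges inside the box, leave the lid off on the counter to air, and do not disturb the pepper mill or the pastry brush.

Things in the scene. Friction and masses are not known exactly. Their poses are not given: they have to be found in the camera images.
- spice_box: Fixed wooden box under its sliding lid. Origin: centre of its underside, z up, y along it to the stop-lip end, x across. Outside 164 (x) by 254 (y) mm. Side walls: inner faces x = +-70. All wall tops, where the lid lies, at z = 98. Floor z = 8; dividers 4 thick, 22 high at y = -50, 0, 50 make four cells for one jar each.
- lip (a point): Middle of the stop lip's top edge (box frame 0, 124, 104 mm). The lip runs across the +y end, y = 121 to 127, and rises 6 mm above the lid's underside (z = 98 to 104).
- rail_end (a point): Front end of the +x rail, on its underside (box 76.5, -15, 114 mm). Rails over both sides of the rear part, y = -127 to -15, inner edges x = +-71, z = 114 to 118, hold the lid down with 10 mm of play above it. They sit on side cheeks along the whole box (inner faces x = +-78.5, tops z = 118); a rear cheek closes the rear end (inner face y = -124).
- ledge (a point): Middle of the ledge for the tray at the box's +y end (box 0, 106, 80 mm). A ledge at each end, |y| = 100 to 112 mm, z = 80; the end walls above it have their inner faces at y = +-112.
- lid: Loose light-wood lid, 152 (x) by 239 (y) by 6 mm, 0.16 kg. Origin: centre of its underside. At the start it is shut in the box, axes as the box's, origin at box (0, -1.5, 98) mm, with 3 mm of play end to end. Its +y end must rise over 6 mm to pass the lip; it is out from under the rails once slid about 107 mm along box +y.
- lid_grip (a point): Point in the lid's dark bar handle (lid 0, 76, 26 mm). The bar is 60 long (lid x), 14 thick (lid y), centred at lid y = 76, and stands 24 mm up from the lid's top face, to z = 30.
- tray: Loose metal tray, 128 (x) by 216 (y) mm, 0.2 kg. Origin: centre of its underside. Floor 3 thick, walls 3 thick to z = 15; a rib 12 thick (x) along its middle line (y) to z = 16 is its grip. At the start on the box's two ledges under the lid, covering the jars, origin at about box (0, 0, 80) mm, axes as the box's; play 6 mm each side, 4 mm each end.
- jar_a: Loose glass jar with steel lid, upright in a cell of the box under the tray; may be absent (two to four jars are present). Glass 42 mm, lid 44 mm diameter and 16 high, whole height 70 mm, 0.13 kg. Origin: centre of its underside, z up. All jars are alike.
- basket: Fixed chrome wire basket, four square pockets in a row along its x axis, pitch 62 mm, each 58 by 58 mm inside; wires up to 38 mm above the counter, floor at z = 4. Outside 256 by 66 mm. A solid end plate 60 mm high closes the +x end. Origin: centre of its underside.
- pocket1 (a point): Centre of the floor of the first pocket, beside the solid end plate.
- pepper_mill: Steel pepper mill, 56 mm diameter, 178 mm tall, standing. Origin at the centre of its underside. Leave it alone.
- pastry_brush: Pastry brush with dark hard handle and dark silicone head, about 190 mm long, lying along its x axis. Origin on its axis, on the counter. Leave it alone.
- jar_b: Another such jar, alike to jar_a; may be absent.
- jar_c: Another such jar, alike to jar_a; may be absent.
- jar_d: Another such jar, alike to jar_a; may be absent.
- pocket2 (a point): Centre of the floor of pocket 2, next in the row from the end plate.
- pocket3 (a point): Centre of the floor of pocket 3, next in the row from the end plate.
- pocket4 (a point): Centre of the floor of pocket 4, the last in the row from the end plate.

How it is judged:
By the outcome, as a careful person would: the job done as asked, in the order asked, and still so for the second after the job is handed in, with the robot touching nothing.
Of jar_a, jar_b, jar_c, jar_d only 2 to 4 are there at a start; the rules pass over those that are not, and their reading is None.
At some moment in a run one of tray, lid may be knocked a few centimetres aside while the robot is not near it.
Once in a run the grip may slacken for a moment while it holds something.
It also fails if it takes over 210 s, if anything falls off the work surface, if the arm or the gripper's body presses on something with over 40 N, if the wrist force passes 120 N, or if a joint passes its speed limit or range.

## Working session

There is one attempt and no reset: what is moved stays moved. The work goes in short steps, Python scripts to look and compute and a tool call to move; the robot and the scene stay as the last step left them, time stands still between calls to the robot, and variables do not carry over. Pictures are saved under pics/ and viewed, at most 14 in all, crops included, and the job is handed in when it is done.

Besides the shell and the picture viewer there is one more tool, called after ">>>" by a JSON object that holds its "name" and its "arguments". jog_arm: Moves the arm, as the interface text tells. Its arguments: {"type":"object","properties":{"increments":{"type":"array"},"jaw":{"type":"number"},"newtons":{"type":"number"}},"required":["increments"]}

```bash
ls; mkdir -p pics; cat > h.py <<'E'
import numpy as np, cv2
from scipy.spatial.transform import Rotation as R
from bench import get_obs, cams, bot
def snap(n,save=None):
    o=get_obs(); s=cams.snapshot(n)
    if n=='wrist':
        T=np.eye(4);T[:3,:3]=R.from_rotvec(o['eef_rot']).as_matrix();T[:3,3]=o['tool_pos'];T=T@np.array(s['mount'])
        s['R']=T[:3,:3];s['t']=T[:3,3]
    else:
        r=np.array(s['rotation']);s['R']=r if r.shape==(3,3) else R.from_rotvec(r).as_matrix();s['t']=np.array(s['xyz'])
    s['f']=s['color'].shape[0]/2/np.tan(np.radians(s['fovy'])/2)
    if save: cv2.imwrite('pics/'+save,s['color'][:,:,::-1])
    return s
def ray(s,u,v):
    u=np.asarray(u,float);v=np.asarray(v,float)
    return np.stack([(u-s['cx'])/s['f'],(v-s['cy'])/s['f'],np.ones_like(u)],-1)@s['R'].T
def plane(s,u,v,z):
    d=ray(s,u,v); return s['t']+d*((z-s['t'][2])/d[...,2])[...,None]
def cloud(s):
    v,u=np.mgrid[:s['color'].shape[0],:s['color'].shape[1]]
    P=s['t']+ray(s,u,v)*s['range_z'][...,None]; P[s['range_z']<=0]=np.nan
    return P
E
python3 - <<'E'
from h import *
s=snap('top','top0.png');t=snap('scene','scene0.png')
for x in(s,t):print(x['t'],x['R'].round(3).tolist(),x['f'],x['cx'],x['cy'])
o=get_obs();print(o)
E
```

```text
pics
[ 0.38843283 -0.0891328   1.05326272] [[0.015, -0.98, 0.2], [-1.0, -0.014, 0.004], [-0.001, -0.2, -0.98]] 434.40098566244444 277.8807975292887 212.95748385100885
[1.05659613 0.3612103  0.88748009] [[-0.719, 0.533, -0.446], [0.695, 0.564, -0.445], [0.015, -0.63, -0.776]] 492.98375328123234 281.3552701980641 205.49274091703933
{'time_s': 0.1, 'qpos': array([ 1.14513704,  0.32175191, -0.070093  ,  1.4515632 ,  0.02258848,
        1.37079561, -0.05688351]), 'qvel': array([ 1.25923835e-05, -5.43372905e-04, -6.61534952e-04, -3.46407931e-03,
        1.33568997e-04, -1.93825156e-03,  1.26272546e-04]), 'joint_torque': array([-2.33850242e-04, -4.94875932e+01, -3.84147400e-01, -3.15209377e+01,
        1.28499421e-02,  7.41349475e-03,  1.13602158e-05]), 'tool_pos': array([ 0.27647773, -0.58773291,  0.23032584]), 'eef_rot': array([-3.06430741e+00, -6.84932062e-01,  7.14308272e-04]), 'force': array([-0.59050271,  0.4419703 ,  0.00909257]), 'moment': array([0.02854393, 0.01452554, 0.00217632]), 'grip_force': 0.0, 'finger_gap': 1.0052234625219836}
```

View pics/top0.png

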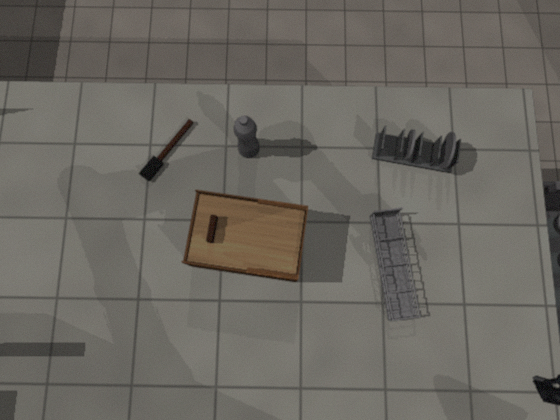

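View pics/scene0.png

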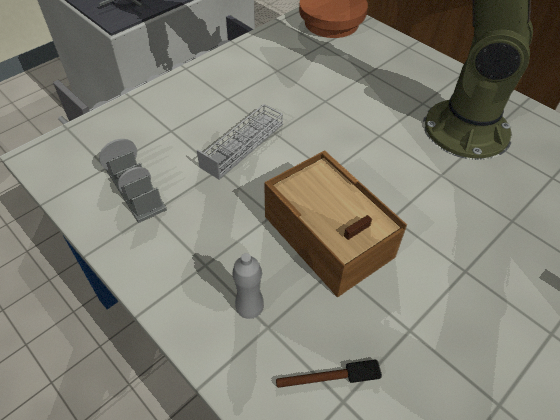

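The top view shows the box corners at about (197,191), (307,207), (297,279) and (184,263), with the handle at (212,229). The basket runs from (388,212), its plate end, to (408,318). The mill is at (247,140) and the brush runs from (150,170) to (190,122). The scene view agrees.

```bash
cat > m.py <<'E'
from h import *
s=snap('top');P=cloud(s);hsv=cv2.cvtColor(s['color'],cv2.COLOR_RGB2HSV)
z=P[...,2]
# box: points in height 112..122mm near box
m=(z>.110)&(z<.125)&(P[...,0]>.35)&(P[...,0]<.8)&(abs(P[...,1])<.25)
n,l,st,c=cv2.connectedComponentsWithStats(m.astype(np.uint8));print(st[1:][st[1:,4]>60])
q=P[m][:,:2];r=cv2.minAreaRect((q*1000).astype(np.float32));print('rim',r,cv2.boxPoints(r).round())
w=(z>.08)&(z<.135)&(P[...,0]>.35)&(P[...,0]<.8)&(abs(P[...,1])<.25)
r=cv2.minAreaRect((P[w][:,:2]*1000).astype(np.float32));print('box all',r)
# corner rays
C=np.array([[197,191],[307,207],[297,279],[184,263]]);print('corner rays',plane(s,C[:,0],C[:,1],.118).round(3))
h=(z>.12)&(z<.14)&(hsv[...,2]<90)&w
v,u=np.nonzero(h);print('handle',P[h].mean(0),len(u));r=cv2.minAreaRect((P[h][:,:2]*1000).astype(np.float32));print(r)
# basket
b=(P[...,0]>.3)&(P[...,0]<.7)&(P[...,1]<-.25)&(P[...,1]>-.5)&(z>.015)
b&=(np.mgrid[:420,:560][0]>200)&(np.mgrid[:420,:560][0]<330)
r=cv2.minAreaRect((P[b][:,:2]*1000).astype(np.float32));print('basket',r,cv2.boxPoints(r).round(), np.nanpercentile(z[b],[5,50,95]))
pl=b&(z>.048);print('plate',P[pl].mean(0),pl.sum());r=cv2.minAreaRect((P[pl][:,:2]*1000).astype(np.float32));print(r)
k=(z>.14)&(P[...,0]>.6)&(z<.3);print('mill',P[k].mean(0),k.sum(), np.nanmax(z[k]))
print('scene extents', plane(s,np.array([0,560]),np.array([85,85]),0))
cv2.imwrite('pics/x.png',(b*255).astype(np.uint8))
E
python3 m.py
```

```text
[[181 189 127  91 909]]
rim ((611.849365234375, -24.694061279296875), (253.2904510498047, 320.5308837890625), 82.48072052001953) [[ 436. -129.]
 [ 754. -171.]
 [ 787.   80.]
 [ 470.  122.]]
box all ((615.7500610351562, -24.650161743164062), (254.65626525878906, 328.3377380371094), 82.3086166381836)
corner rays [[ 0.627  0.095  0.118]
 [ 0.594 -0.149  0.118]
 [ 0.437 -0.128  0.118]
 [ 0.467  0.115  0.118]]
handle [0.59292745 0.02425796 0.1266921 ] 298
((615.401123046875, -28.176559448242188), (246.94424438476562, 327.9591979980469), 82.12560272216797)
basket ((481.58294677734375, -360.490966796875), (253.99237060546875, 67.54216766357422), 8.317791938781738) [[ 351. -345.]
 [ 361. -412.]
 [ 612. -376.]
 [ 602. -309.]] [0.01589105 0.0362414  0.05752866]
plate [ 0.604365   -0.34112589  0.05756431] 73
((604.6798706054688, -341.6214599609375), (4.6556830406188965, 64.55348205566406), 8.669309616088867)
mill [ 0.76717474 -0.00813814  0.15787494] 347 0.1807459896567425
scene extents [[ 0.93746762  0.6524753   0.        ]
 [ 0.95837411 -0.8221837   0.        ]]
```

```bash
cat > m2.py <<'E'
from h import *
s=snap('top');P=cloud(s);z=P[...,2];X=P[...,0];Y=P[...,1]
w=(z>.112)&(z<.123)&(X<.66)&(X>.4)&(abs(Y)<.2)
q=(P[w][:,:2]*1000).astype(np.float32);r=cv2.minAreaRect(q);print('rim',r,cv2.boxPoints(r).round(1).tolist())
h=(z>.121)&(z<.135)&(X<.66)&(X>.4)&(Y>.02)&(Y<.09);print('handle',P[h].mean(0),h.sum());print(cv2.minAreaRect((P[h][:,:2]*1000).astype(np.float32)))
for n,(x0,x1,y0,y1) in dict(lid=(.30,.56,.17,.52),tray=(.3,.56,-.73,-.44),path=(.2,.8,.15,.6)).items():
    k=(X>x0)&(X<x1)&(Y>y0)&(Y<y1);print(n,k.sum(),np.nanpercentile(z[k],[0,1,50,99,100]).round(3))
E
python3 m2.py
```

```text
rim ((534.89794921875, -14.318222045898438), (253.61485290527344, 164.99380493164062), 82.32582092285156) [[436.20001220703125, -129.0], [599.7000122070312, -151.0], [633.5999755859375, 100.30000305175781], [470.1000061035156, 122.4000015258789]]
handle [0.54303362 0.05904932 0.12730978] 190
((538.7095336914062, 56.670509338378906), (160.31915283203125, 55.56965637207031), 2.1863327026367188)
lid 15955 [-0.007 -0.004  0.     0.004  0.009]
tray 13333 [-0.008 -0.005 -0.001  0.004  0.007]
path 43942 [-0.008 -0.004  0.     0.012  0.021]
```

>>> {"name": "jog_arm", "arguments": {"increments": [[[0,0.1,0.2],[0,0,0.0238]],[[0.1,0.2,0.1],[0,0,0.0238]],[[0.1,0.2,0],[0,0,0.0238]],[[0.1,0.2,0],[0,0,0.0238]],[[0.1,0.2,0],[0,0,0.0238]]]}}

```text
time_s: 0.7
tool_pos: [0.3573, -0.4065, 0.2915]
eef_rot: [2.598, 1.765, -0.0]
force: [0.2, -0.0, -0.9]
finger_gap: 0.995
grip_force: 0.0
```

>>> {"name": "jog_arm", "arguments": {"increments": [[[0.1,0.2,0],[0,0,0.0238]],[[0.1,0.2,0],[0,0,0.0238]],[[0.1,0.2,0],[0,0,0.0238]],[[0.1,0.2,0],[0,0,0.0238]],[[0.1,0.2,0],[0,0,0.0238]]]}}

```text
time_s: 1.2
tool_pos: [0.4571, -0.2064, 0.2914]
eef_rot: [1.774, 2.592, -0.0]
force: [0.8, -0.0, 0.3]
finger_gap: 1.001
grip_force: 0.0
```

>>> {"name": "jog_arm", "arguments": {"increments": [[[0.1,0.2,0],[0,0,0.0238]],[[0.1,0.2,0],[0,0,0.0238]],[[0.1,0.2,0],[0,0,0.0238]],[[0.1,0.2,0],[0,0,0.0238]],[[0.1,0.2,0],[0,0,0.0238]]]}}

```text
time_s: 1.7
tool_pos: [0.5572, -0.0066, 0.2915]
eef_rot: [0.705, 3.061, -0.001]
force: [0.3, -0.6, -1.1]
finger_gap: 1.003
grip_force: 0.0
```

>>> {"name": "jog_arm", "arguments": {"increments": [[[-0.03,0.11,-0.1],[0,0,0.0238]],[[-0.03,0.11,-0.1],[0,0,0.0238]],[[0,0.11,-0.1],[0,0,0.003]],[[0,0,0],[0,0,0]]], "jaw": 0.6}}

```text
time_s: 2.1
tool_pos: [0.5423, 0.0615, 0.2288]
eef_rot: [-0.211, -3.13, -0.002]
force: [-0.9, 1.0, 0.2]
finger_gap: 0.601
grip_force: 0.0
```

```bash
cat > w.py <<'E'
from h import *
import sys
s=snap('wrist',sys.argv[1]+'.png');o=get_obs()
c=np.array([.5349,-.0143]);a=np.radians(-7.67);ex=np.array([np.cos(a),np.sin(a)]);ey=np.array([-ex[1],ex[0]])
P=cloud(s);z=P[...,2]
B=np.stack([(P[...,:2]-c)@ex,(P[...,:2]-c)@ey],-1)
if __name__=='__main__':
    ph=np.degrees(np.arctan2(o['eef_rot'][1],o['eef_rot'][0]));print(o['tool_pos'],'tool y yaw',2*ph-90)
E
cat > w1.py <<'E'
from w import *
m=(z>.121)&(abs(B[...,0])<.06)
print(m.sum(),P[m].mean(0),cv2.minAreaRect((B[m]*1000).astype(np.float32)),np.percentile(z[m],[5,95]))
k=(z>.095)&(z<.11);print(np.median(z[k]))
E
python3 w1.py w1
```

```text
55508 [0.53400705 0.06130954 0.30084308] ((-2.0072364807128906, 72.17933654785156), (125.15747833251953, 59.87602996826172), 74.10044860839844) [0.25474352 0.32818794]
0.1043999565010931
```

```bash
sed -i 's/(z>.121)/(z>.119)\&(z<.135)/' w1.py; python3 w1.py w1
```

```text
1198 [0.53922176 0.04442395 0.12761835] ((0.3309593200683594, -25.168922424316406), (117.16992950439453, 207.18209838867188), 0.20704133808612823) [0.11945361 0.12940614]
0.10440494242519843
```

View pics/w1.png

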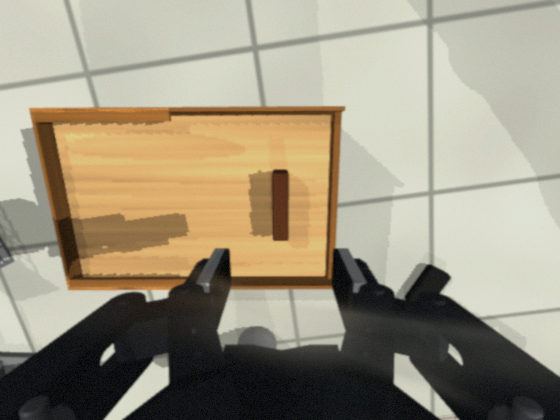

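The wrist view shows the bar handle at pixels x 273–289, y 170–241. It is centred between the fingers (columns 215 and 350), so the measured pose holds.

>>> {"name": "jog_arm", "arguments": {"increments": [[[0.01,-0.01,-0.17],[0,0,0]],[[0,0,-0.17],[0,0,0]],[[0,0,-0.14],[0,0,0]],[[0,0,0],[0,0,0]],[[0,0,0],[0,0,0]]], "jaw": 0.45, "newtons": 60}}

```text
time_s: 2.7
tool_pos: [0.5476, 0.0547, 0.1365]
eef_rot: [0.224, 3.133, 0.0]
force: [0.6, 0.0, 0.6]
finger_gap: 0.451
grip_force: 0.0
```

>>> {"name": "jog_arm", "arguments": {"increments": [[[0,0,0],[0,0,0]],[[0,0,0],[0,0,0]]]}}

```text
time_s: 2.9
tool_pos: [0.5481, 0.0557, 0.1374]
eef_rot: [0.222, 3.13, 0.0]
force: [-0.0, 0.1, -0.2]
finger_gap: 0.45
grip_force: 0.0
```

```bash
python3 -c "
from h import *
for i in range(4): print(get_obs()['tool_pos']); cams.snapshot('top') if i<2 else 0"
```

```text
[0.54812735 0.0556873  0.13737642]
[0.54787992 0.05577678 0.13708467]
[0.54760058 0.05580031 0.13672012]
[0.54760058 0.05580031 0.13672012]
```

>>> {"name": "jog_arm", "arguments": {"increments": [[[-0.015,0.018,-0.05],[0,0,0.001]],[[0,0,-0.05],[0,0,0]],[[0,0,-0.045],[0,0,0]],[[0,0,0],[0,0,0]],[[0,0,0],[0,0,0]]]}}

```text
time_s: 3.5
tool_pos: [0.5434, 0.0594, 0.1058]
eef_rot: [-0.211, -3.134, -0.0]
force: [0.4, 0.5, -0.7]
finger_gap: 0.447
grip_force: 0.0
```

>>> {"name": "jog_arm", "arguments": {"increments": [[[0,0,0],[0,0,0]],[[0,0,0],[0,0,0]],[[0,0,0],[0,0,0]],[[0,0,0],[0,0,0]]], "jaw": 0, "newtons": 60}}

```text
time_s: 3.9
tool_pos: [0.5442, 0.0594, 0.1069]
eef_rot: [0.211, 3.133, 0.0]
force: [-1.0, -0.2, 3.2]
finger_gap: 0.149
grip_force: 62.4
```

>>> {"name": "jog_arm", "arguments": {"increments": [[[0,0,0.014],[0.0021,-0.0003,0]],[[0,0,0.02],[0.0021,-0.0003,0]],[[0,0,0.02],[0.0021,-0.0003,0]],[[0,0,0],[0,0,0]],[[0,0,0],[0,0,0]]]}}

```text
time_s: 4.4
tool_pos: [0.5436, 0.0591, 0.1171]
eef_rot: [0.212, 3.131, 0.063]
force: [0.8, 0.6, -1.9]
finger_gap: 0.145
grip_force: 61.8
```

```bash
cat > lidz.py <<'E'
from w import *
s2=snap('top');P=cloud(s2);z=P[...,2];B=np.stack([(P[...,:2]-c)@ex,(P[...,:2]-c)@ey],-1)
m=(abs(B[...,0])<.06)&(z>.095)&(z<.13)
for y0 in range(-120,140,20):
    k=m&(abs(B[...,1]*1000-y0)<8); print(y0,k.sum(),np.median(z[k]).round(4) if k.sum() else 0)
o=get_obs();print(o['tool_pos'],o['force'],o['grip_force'])
E
python3 lidz.py w2
```

```text
-120 366 0.1052
-100 388 0.1061
-80 394 0.1071
-60 397 0.1078
-40 392 0.1088
-20 398 0.1096
0 392 0.1105
20 340 0.1115
40 183 0.1121
60 47 0.1132
80 0 0
100 0 0
120 0 0
[0.54347552 0.05945011 0.11692092] [-0.18207885  0.17338109 -1.76327077] 61.76724672317505
```

>>> {"name": "jog_arm", "arguments": {"increments": [[[0,0,0.01],[0,0,0]],[[0.008,0.0595,0],[0,0,0]],[[0.008,0.0595,0],[0,0,0]],[[0.008,0.0595,0],[0,0,0]],[[0,0,0],[0,0,0]]]}}

```text
time_s: 5.0
tool_pos: [0.5484, 0.0988, 0.1194]
eef_rot: [0.204, 3.131, 0.066]
force: [-0.5, 0.1, -2.1]
finger_gap: 0.147
grip_force: 61.8
```

>>> {"name": "jog_arm", "arguments": {"increments": [[[0.008,0.0595,0],[0,0,0]],[[0.008,0.0595,0],[0,0,0]],[[0.008,0.0595,0],[0,0,0]],[[0.008,0.0595,0],[0,0,0]],[[0,0,0],[0,0,0]]]}}

```text
time_s: 5.5
tool_pos: [0.5547, 0.1458, 0.1194]
eef_rot: [0.205, 3.131, 0.066]
force: [0.3, 0.5, -2.2]
finger_gap: 0.147
grip_force: 61.8
```

>>> {"name": "jog_arm", "arguments": {"increments": [[[0.008,0.0595,0],[0,0,0]],[[0.008,0.0595,0],[0,0,0]],[[0.008,0.0595,0],[0,0,0]],[[0.008,0.0595,0],[0,0,0]],[[0,0,0],[0,0,0]]]}}

```text
time_s: 6.0
tool_pos: [0.561, 0.1934, 0.1194]
eef_rot: [0.205, 3.131, 0.066]
force: [0.2, -0.1, -2.5]
finger_gap: 0.151
grip_force: 61.8
```

```bash
python3 - <<'E'
from h import *
s=snap('scene','s1.png');print(get_obs()['tool_pos'],get_obs()['force'],get_obs()['grip_force'])
E
```

```text
[0.56103998 0.19183879 0.11916794] [ 0.46926369 -0.62599048 -2.43053779] 61.76801919937134
```

View pics/s1.png

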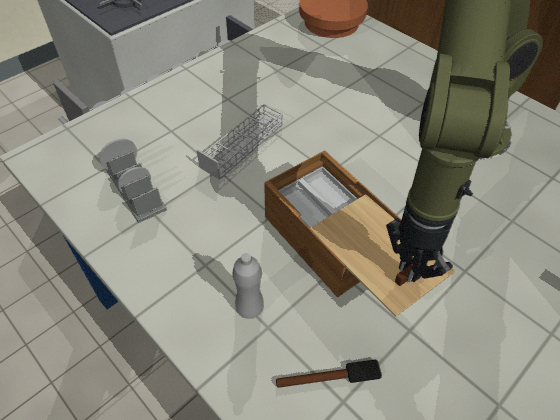

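The scene view shows the lid out past the rail ends, with its rear edge over the middle of the box. The metal tray is visible under it, and the mill and brush are untouched. Next I lift it, level it and carry it to the left.

>>> {"name": "jog_arm", "arguments": {"increments": [[[0,0,0.06],[0,0,0]],[[0,0.02,0.12],[0,0,0]],[[0,0.04,0.14],[-0.003,0.0004,0]],[[-0.05,0.12,0.08],[-0.0033,0.0005,0]],[[-0.1,0.2,0],[0,0,0]]]}}

```text
time_s: 6.55
tool_pos: [0.5353, 0.2642, 0.2029]
eef_rot: [0.223, 3.127, 0.001]
force: [0.7, 0.4, -3.2]
finger_gap: 0.149
grip_force: 61.7
```

>>> {"name": "jog_arm", "arguments": {"increments": [[[-0.1,0.2,0],[0,0,0]],[[-0.1,0.2,0],[0,0,0]],[[-0.1,0.2,0],[0,0,0]],[[0,0.08,0],[0,0,0]],[[0,0,0],[0,0,0]]]}}

```text
time_s: 7.05
tool_pos: [0.4697, 0.4053, 0.2003]
eef_rot: [0.204, 3.135, 0.004]
force: [-0.8, -0.3, -2.2]
finger_gap: 0.144
grip_force: 61.8
```

```bash
python3 - <<'E'
from h import *
o=get_obs();print(o['tool_pos'],o['force'],o['grip_force'],o['eef_rot'])
s=snap('top');P=cloud(s);hs=cv2.cvtColor(s['color'],cv2.COLOR_RGB2HSV);k=(P[...,1]>.15)&(P[...,0]>.3)&(P[...,0]<.6)&(P[...,2]>.12)&(P[...,2]<.25)&(hs[...,0]>8)&(hs[...,0]<28)&(hs[...,1]>70)&(hs[...,2]>80)
Q=P[k];A=np.c_[Q[:,:2],np.ones(len(Q))];f=np.linalg.lstsq(A,Q[:,2],rcond=None)[0];print(len(Q),Q.mean(0),f, cv2.minAreaRect((Q[:,:2]*1000).astype(np.float32)))
E
```

```text
[0.46971841 0.40533518 0.20034992] [-0.84596135 -0.27888523 -2.20043115] 61.76185727119446 [0.20377239 3.13463416 0.00363582]
6702 [0.45291563 0.33256389 0.19706067] [0.00135738 0.00636657 0.1943286 ] ((459.97357177734375, 330.35137939453125), (239.33502197265625, 151.03697204589844), 82.52558898925781)
```

>>> {"name": "jog_arm", "arguments": {"increments": [[[0,0,-0.2],[0,0,0]],[[0,0,-0.22],[0,0,0]],[[0,0,-0.22],[0,0,0]],[[0,0,-0.16],[0,0,0]],[[0,0,-0.1],[0,0,0]]]}}

```text
time_s: 7.6
tool_pos: [0.4722, 0.398, 0.0162]
eef_rot: [-0.217, -3.132, 0.007]
force: [0.1, -0.5, -1.7]
finger_gap: 0.147
grip_force: 61.8
```

>>> {"name": "jog_arm", "arguments": {"increments": [[[0,0,0],[0,0,0]],[[0,0,-0.02],[0,0,0]],[[0,0,-0.02],[0,0,0]],[[0,0,0],[0,0,0]]]}}

```text
time_s: 8.0
tool_pos: [0.4722, 0.4023, 0.0121]
eef_rot: [0.212, 3.133, 0.001]
force: [-0.3, 0.1, -2.7]
finger_gap: 0.148
grip_force: 61.7
```

>>> {"name": "jog_arm", "arguments": {"increments": [[[0,0,-0.008],[0,0,0]],[[0,0,-0.004],[0,0,0]],[[0,0,0],[0,0,0]]]}}

```text
time_s: 8.3
tool_pos: [0.4715, 0.4025, 0.0091]
eef_rot: [0.211, 3.134, 0.001]
force: [0.1, 0.5, -1.3]
finger_gap: 0.149
grip_force: 61.9
```

>>> {"name": "jog_arm", "arguments": {"increments": [[[0,0,0],[0,0,0]],[[0,0,0],[0,0,0]],[[0,0,0],[0,0,0]],[[0,0,0.1],[0,0,0]],[[0,0,0.2],[0,0,0]]], "jaw": 0.5}}

```text
time_s: 8.8
tool_pos: [0.4695, 0.4003, 0.0663]
eef_rot: [-0.21, -3.129, 0.007]
force: [0.3, 0.8, 0.4]
finger_gap: 0.502
grip_force: 0.0
```

>>> {"name": "jog_arm", "arguments": {"increments": [[[0,0,0.2],[0,0,-0.0228]],[[0,-0.1,0.2],[0,0,-0.0228]],[[0,-0.2,0.2],[0,0,-0.0228]],[[0.05,-0.2,0.2],[0,0,-0.0228]],[[0.05,-0.2,0],[0,0,-0.0228]]]}}

```text
time_s: 9.3
tool_pos: [0.4918, 0.2741, 0.2248]
eef_rot: [1.298, 2.854, 0.012]
force: [2.5, 1.0, -1.4]
finger_gap: 0.502
grip_force: 0.0
```

>>> {"name": "jog_arm", "arguments": {"increments": [[[0.05,-0.2,0],[0,0,-0.0228]],[[0.05,-0.2,0],[0,0,-0.0228]],[[0.05,-0.2,0],[0,0,-0.0228]],[[0.05,-0.2,0],[0,0,-0.0228]],[[0.02,-0.2,0],[0,0,-0.0228]]]}}

```text
time_s: 9.8
tool_pos: [0.5345, 0.0704, 0.2192]
eef_rot: [2.223, 2.218, 0.001]
force: [-0.3, -0.5, 0.2]
finger_gap: 0.501
grip_force: 0.0
```

>>> {"name": "jog_arm", "arguments": {"increments": [[[0,-0.2,0],[0,0,-0.0228]],[[0,-0.2,0],[0,0,0]],[[0,0,0],[0,0,0]],[[0,0,0],[0,0,0]]]}}

```text
time_s: 10.2
tool_pos: [0.5339, -0.0087, 0.219]
eef_rot: [-2.373, -2.058, -0.0]
force: [-0.6, 0.4, -0.5]
finger_gap: 0.501
grip_force: 0.0
```

```bash
cat > top.py <<'E'
import sys
from w import *
s2=snap('top',sys.argv[1]+'_t.png');P=cloud(s2);z=P[...,2];hs=cv2.cvtColor(s2['color'],cv2.COLOR_RGB2HSV)
k=(P[...,1]>.15)&(P[...,0]>.3)&(P[...,0]<.62)&(z<.05)&(hs[...,0]>8)&(hs[...,0]<28)&(hs[...,1]>70)&(hs[...,2]>80)
Q=P[k];print('lid',len(Q),np.percentile(Q[:,2],[5,50,95]),cv2.minAreaRect((Q[:,:2]*1000).astype(np.float32)))
o=get_obs();ph=np.degrees(np.arctan2(o['eef_rot'][1],o['eef_rot'][0]));print(o['tool_pos'],'tool y yaw',2*ph-90)
E
python3 top.py w3
```

```text
lid 5972 [0.00275641 0.00596989 0.00918544] ((460.98931884765625, 327.8665771484375), (238.92709350585938, 152.0782470703125), 82.5277328491211)
[ 0.53400946 -0.00633023  0.21907092] tool y yaw -367.87951065210916
```

View pics/w3.png

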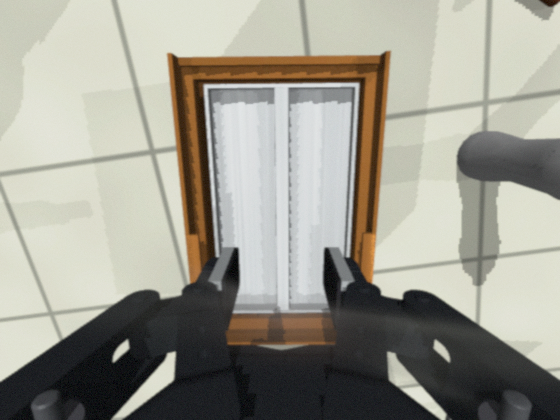

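The wrist view shows the tray in place, with its top edge at row 84, columns 205–357. The rib runs from (281,88) to (283,305), midway between the fingers. The lid lies flat on the counter, with its top at 6 mm.

```bash
python3 - <<'E'
from w import *
sys.argv
q=plane(s,[281,283,205,357],[90,300,84,84],.0955)[:,:2]-c
print(np.c_[q@ex,q@ey].round(4)); t=o['tool_pos'][:2]-c;print('tcp',t@ex,t@ey)
E
```

```text
Traceback (most recent call last):
  File "w.py", line 3, in <module>
    s=snap('wrist',sys.argv[1]+'.png');o=get_obs()
                   ~~~~~~~~^^^
IndexError: list index out of range
```

```bash
python3 - w4 <<'E'
from w import *
q=plane(s,[281,283,205,357],[90,300,84,84],.0955)[:,:2]-c
print(np.c_[q@ex,q@ey].round(4)); t=o['tool_pos'][:2]-c;print('tcp',t@ex,t@ey)
E
```

```text
[[-0.0006  0.1033]
 [ 0.0007 -0.0931]
 [-0.0631  0.1082]
 [ 0.062   0.1077]]
tcp -0.0019818479001714427 0.00805084888955773
```

>>> {"name": "jog_arm", "arguments": {"increments": [[[0.004,-0.038,-0.2],[0,0,0]],[[0,0,-0.2],[0,0,0]],[[0,0,-0.12],[0,0,0]],[[0,0,-0.06],[0,0,0]],[[0,0,0],[0,0,0]]], "jaw": 0.45}}

```text
time_s: 10.85
tool_pos: [0.5338, -0.0142, 0.1016]
eef_rot: [-2.367, -2.062, 0.003]
force: [-0.7, 0.0, -0.2]
finger_gap: 0.452
grip_force: 0.0
```

>>> {"name": "jog_arm", "arguments": {"increments": [[[0,0,0],[0,0,0]],[[0,0,0],[0,0,0]]]}}

```text
time_s: 11.05
tool_pos: [0.5362, -0.0151, 0.1047]
eef_rot: [2.369, 2.06, 0.004]
force: [-0.7, 0.3, 0.2]
finger_gap: 0.446
grip_force: 0.0
```

>>> {"name": "jog_arm", "arguments": {"increments": [[[-0.005,0,-0.05],[0,0,0]],[[0,0,-0.03],[0,0,0]],[[0,0,-0.01],[0,0,0]],[[0,0,0],[0,0,0]],[[0,0,0],[0,0,0]]]}}

```text
time_s: 11.55
tool_pos: [0.5339, -0.0154, 0.0849]
eef_rot: [2.371, 2.061, 0.0]
force: [0.3, 0.9, 0.7]
finger_gap: 0.449
grip_force: 0.0
```

>>> {"name": "jog_arm", "arguments": {"increments": [[[0,0,0],[0,0,0]],[[0,0,0],[0,0,0]],[[0,0,0],[0,0,0]],[[0,0,0],[0,0,0]]], "jaw": 0, "newtons": 70}}

```text
time_s: 11.95
tool_pos: [0.5341, -0.0154, 0.0854]
eef_rot: [2.37, 2.061, 0.001]
force: [-1.0, 0.1, 3.9]
finger_gap: 0.116
grip_force: 70.5
```

>>> {"name": "jog_arm", "arguments": {"increments": [[[0,0,0.03],[0,0,0]],[[0,0,0.1],[0,0,0]],[[0,0,0.15],[0,0,0]],[[0,0,0.2],[0,0,0]],[[0,0,0.2],[0,0,0]]]}}

```text
time_s: 12.45
tool_pos: [0.533, -0.0154, 0.2217]
eef_rot: [-2.37, -2.061, 0.002]
force: [1.3, 0.3, -2.0]
finger_gap: 0.112
grip_force: 69.8
```

```bash
python3 - w5 <<'E'
from w import *
print(o['tool_pos'],o['force'],o['grip_force'],o['finger_gap'])
s2=snap('top');P=cloud(s2);z=P[...,2];B=np.stack([(P[...,:2]-c)@ex,(P[...,:2]-c)@ey],-1)
# tray plane behind gripper
k=(abs(B[...,0])<.06)&(abs(B[...,1])<.11)&(z>.19)&(z<.26)
print(k.sum());Q=P[k];f=np.linalg.lstsq(np.c_[B[k],np.ones(len(Q))],Q[:,2],rcond=None)[0];print(f)
E
```

```text
[ 0.53696581 -0.01527115  0.22951869] [3.52468982 0.56743743 3.91409809] 69.99095320701599 0.11046980904489108
2590
[ 1.42589957e-04 -2.62912311e-02  2.27049281e-01]
```

View pics/w5.png

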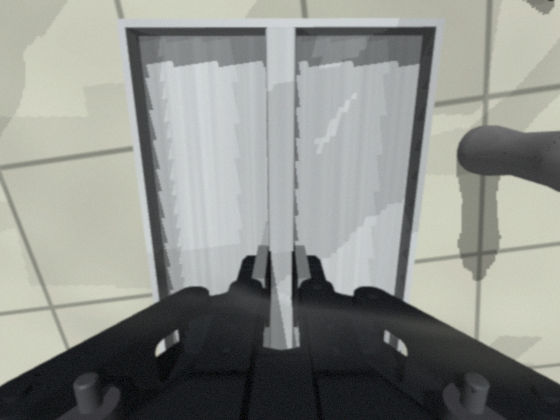

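The wrist view shows the tray held level by its rib. I carry it over the basket to the clear counter on the right.

>>> {"name": "jog_arm", "arguments": {"increments": [[[-0.02,-0.1,0],[0,0,0]],[[-0.04,-0.18,0],[0,0,0]],[[-0.04,-0.22,0],[0,0,0]],[[-0.04,-0.22,0],[0,0,0]],[[-0.04,-0.22,0],[0,0,0]]]}}

```text
time_s: 13.05
tool_pos: [0.4967, -0.2048, 0.2199]
eef_rot: [-2.37, -2.061, 0.001]
force: [0.8, -0.0, -0.6]
finger_gap: 0.115
grip_force: 69.9
```

>>> {"name": "jog_arm", "arguments": {"increments": [[[-0.04,-0.22,0],[0,0,0]],[[-0.04,-0.22,0],[0,0,0]],[[-0.04,-0.22,0],[0,0,0]],[[-0.04,-0.22,0],[0,0,0]],[[-0.04,-0.22,0],[0,0,0]]]}}

```text
time_s: 13.55
tool_pos: [0.4568, -0.4247, 0.2196]
eef_rot: [-2.369, -2.06, 0.0]
force: [-0.5, -0.2, -1.1]
finger_gap: 0.115
grip_force: 69.9
```

>>> {"name": "jog_arm", "arguments": {"increments": [[[-0.04,-0.22,0],[0,0,0]],[[-0.04,-0.22,0],[0,0,0]],[[-0.04,-0.22,0],[0,0,0]],[[-0.035,-0.125,-0.1],[0,0,0]],[[0,0,-0.2],[0,0,0]]]}}

```text
time_s: 14.05
tool_pos: [0.4236, -0.5876, 0.1621]
eef_rot: [2.374, 2.048, -0.007]
force: [0.8, -1.1, -1.5]
finger_gap: 0.112
grip_force: 69.9
```

>>> {"name": "jog_arm", "arguments": {"increments": [[[0,0,-0.2],[0,0,0]],[[0,0,-0.2],[0,0,0]],[[0,0,-0.15],[0,0,0]],[[0,0,0],[0,0,0]],[[0,0,0],[0,0,0]]]}}

```text
time_s: 14.55
tool_pos: [0.4265, -0.58, 0.0502]
eef_rot: [-2.369, -2.06, -0.0]
force: [0.5, -0.5, -1.4]
finger_gap: 0.114
grip_force: 69.8
```

>>> {"name": "jog_arm", "arguments": {"increments": [[[0,0,-0.1],[0,0,0]],[[0,0,-0.07],[0,0,0]],[[0,0,-0.025],[0,0,0]],[[0,0,-0.015],[0,0,0]],[[0,0,0],[0,0,0]]]}}

```text
time_s: 15.05
tool_pos: [0.427, -0.5807, 0.0094]
eef_rot: [2.37, 2.061, -0.0]
force: [-0.4, 0.3, -1.2]
finger_gap: 0.112
grip_force: 69.9
```

>>> {"name": "jog_arm", "arguments": {"increments": [[[0,0,-0.007],[0,0,0]],[[0,0,0],[0,0,0]],[[0,0,0],[0,0,0]]]}}

```text
time_s: 15.35
tool_pos: [0.427, -0.5807, 0.008]
eef_rot: [2.37, 2.061, -0.0]
force: [0.9, -0.1, -1.2]
finger_gap: 0.109
grip_force: 69.9
```

>>> {"name": "jog_arm", "arguments": {"increments": [[[0,0,-0.007],[0,0,0]],[[0,0,-0.005],[0,0,0]],[[0,0,0],[0,0,0]],[[0,0,0],[0,0,0]]]}}

```text
time_s: 15.75
tool_pos: [0.4269, -0.5805, 0.0055]
eef_rot: [2.371, 2.061, 0.0]
force: [-1.0, 1.0, 1.2]
finger_gap: 0.111
grip_force: 70.2
```

>>> {"name": "jog_arm", "arguments": {"increments": [[[0,0,0],[0,0,0]],[[0,0,0],[0,0,0]],[[0,0,0],[0,0,0]],[[0,0,0.1],[0,0,0]],[[0,0,0.2],[0,0,0]]], "jaw": 0.5}}

```text
time_s: 16.25
tool_pos: [0.4249, -0.578, 0.0613]
eef_rot: [-2.365, -2.056, -0.001]
force: [0.1, 0.4, -0.1]
finger_gap: 0.501
grip_force: 0.0
```

>>> {"name": "jog_arm", "arguments": {"increments": [[[0,0,0.25],[0,0,0]],[[0,0.1,0.25],[0,0,0]],[[0.04,0.22,0.25],[0,0,0]],[[0.04,0.24,0.1],[0,0,0]],[[0.04,0.24,0.1],[0,0,0]]], "jaw": 1}}

```text
time_s: 16.75
tool_pos: [0.4483, -0.437, 0.2387]
eef_rot: [2.37, 2.058, 0.0]
force: [0.7, 0.5, 0.1]
finger_gap: 1.002
grip_force: 0.0
```

>>> {"name": "jog_arm", "arguments": {"increments": [[[0.04,0.24,0],[0,0,0]],[[0.04,0.24,0],[0,0,0]],[[0.04,0.24,0],[0,0,0]],[[0.04,0.24,0],[0,0,0]],[[0.04,0.24,0],[0,0,0]]]}}

```text
time_s: 17.25
tool_pos: [0.4881, -0.1959, 0.2372]
eef_rot: [2.37, 2.06, 0.0]
force: [0.8, -0.2, -0.1]
finger_gap: 1.0
grip_force: 0.0
```

>>> {"name": "jog_arm", "arguments": {"increments": [[[0,0.1,0],[0,0,0]],[[0,0,0],[0,0,0]],[[0,0,0],[0,0,0]]]}}

```text
time_s: 17.55
tool_pos: [0.488, -0.1783, 0.2371]
eef_rot: [2.37, 2.061, -0.001]
force: [0.1, -0.6, -0.0]
finger_gap: 0.999
grip_force: 0.0
```

```bash
python3 top.py w6
```

```text
lid 6010 [0.00267275 0.00601353 0.00920617] ((460.6965026855469, 328.0400390625), (239.3312225341797, 152.3369903564453), 82.3348159790039)
[ 0.48765904 -0.17963333  0.23681389] tool y yaw -8.13682029307499
```

View pics/w6.png

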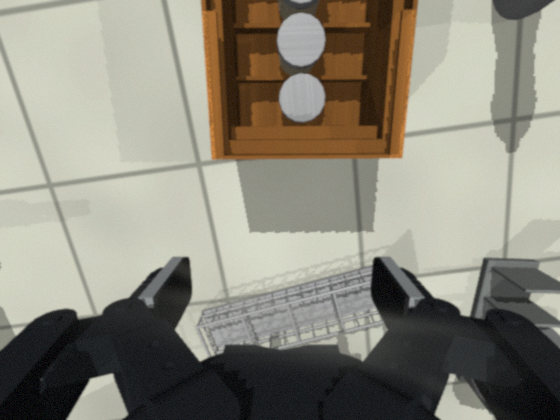

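View pics/w6_t.png

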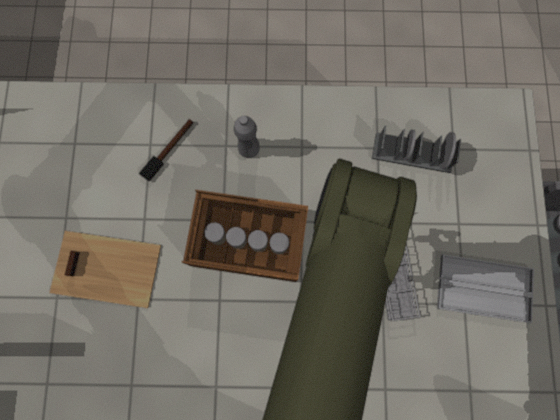

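The top view shows four jar lids at about (215,232), (236,237), (258,240) and (280,242). The lid is flat on the left and the tray flat on the right near (485,288). The wrist view shows two of the jars, at (302,97) and (301,40), near the middle of their cells.

```bash
cat > jars.py <<'E'
from w import *
s2=snap('top');P=cloud(s2);z=P[...,2];B=np.stack([(P[...,:2]-c)@ex,(P[...,:2]-c)@ey],-1)
k=((abs(z-.078)<.008)&(abs(B[...,0])<.068)&(abs(B[...,1])<.1)).astype(np.uint8)
k=cv2.morphologyEx(k,cv2.MORPH_OPEN,np.ones((5,5)))
for q in cv2.findContours(k,0,2)[0]:
    (u,v),r=cv2.minEnclosingCircle(q)
    if r<6: continue
    M=cv2.moments(q);u,v=M['m10']/M['m00'],M['m01']/M['m00']
    p=plane(s2,u,v,.078);b=p[:2]-c;print('jar',(round(u),round(v)),p.round(4),'box',(b@ex).round(4),(b@ey).round(4),'area',cv2.contourArea(q),r)
E
python3 jars.py w7
```

```text
jar (278, 242) [ 0.5221 -0.0876  0.078 ] box -0.0029 -0.0743 area 253.0 9.617792129516602
jar (257, 239) [ 0.5269 -0.039   0.078 ] box -0.0046 -0.0255 area 262.5 9.486932754516602
jar (235, 235) [0.5347 0.0109 0.078 ] box -0.0036 0.0249 area 241.5 9.486932754516602
jar (214, 231) [0.5429 0.0604 0.078 ] box -0.0021 0.0751 area 254.0 9.617792129516602
```

>>> {"name": "jog_arm", "arguments": {"increments": [[[0.085,0.227,-0.05],[0,0,0.001]],[[0.085,0.227,-0.1],[0,0,0]],[[0,0,-0.2],[0,0,0]],[[0,0,-0.15],[0,0,0]],[[0,0,0],[0,0,0]]], "jaw": 0.85}}

```text
time_s: 18.25
tool_pos: [0.5178, -0.0895, 0.1333]
eef_rot: [-2.36, -2.063, 0.008]
force: [-1.2, 0.2, -0.6]
finger_gap: 0.853
grip_force: 0.0
```

>>> {"name": "jog_arm", "arguments": {"increments": [[[0,0,0],[0,0,0]],[[0,0,0],[0,0,0]]]}}

```text
time_s: 18.45
tool_pos: [0.5226, -0.0902, 0.1398]
eef_rot: [2.364, 2.065, 0.003]
force: [0.2, -0.0, -0.2]
finger_gap: 0.847
grip_force: 0.0
```

>>> {"name": "jog_arm", "arguments": {"increments": [[[0,0.01,-0.15],[0,0,0]],[[0,0,-0.15],[0,0,0]],[[0,0,-0.1],[0,0,0]],[[0,0,-0.05],[0,0,0]],[[0,0,0],[0,0,0]]]}}

```text
time_s: 18.95
tool_pos: [0.5213, -0.0875, 0.0479]
eef_rot: [-2.365, -2.068, 0.0]
force: [0.2, 0.2, 0.2]
finger_gap: 0.85
grip_force: 0.0
```

>>> {"name": "jog_arm", "arguments": {"increments": [[[0,0,0],[0,0,0]],[[0,0,0],[0,0,0]]]}}

```text
time_s: 19.15
tool_pos: [0.5226, -0.0875, 0.0495]
eef_rot: [2.363, 2.067, 0.003]
force: [0.6, -0.6, 0.5]
finger_gap: 0.848
grip_force: 0.0
```

>>> {"name": "jog_arm", "arguments": {"increments": [[[0,0,0],[0,0,0]],[[0,0,0],[0,0,0]],[[0,0,0],[0,0,0]],[[0,0,0],[0,0,0]],[[0,0,0],[0,0,0]]], "jaw": 0, "newtons": 50}}

```text
time_s: 19.65
tool_pos: [0.5217, -0.0873, 0.0487]
eef_rot: [2.364, 2.068, 0.001]
force: [-1.8, -0.1, 6.0]
finger_gap: 0.496
grip_force: 50.2
```

>>> {"name": "jog_arm", "arguments": {"increments": [[[0,0,0.04],[0,0,0]],[[0,0,0.15],[0,0,0]],[[0,0,0.2],[0,0,0]],[[0,0,0.2],[0,0,0]],[[0,0,0.18],[0,0,0]]]}}

```text
time_s: 20.15
tool_pos: [0.5211, -0.087, 0.2038]
eef_rot: [2.364, 2.069, 0.001]
force: [0.5, -0.0, -0.7]
finger_gap: 0.498
grip_force: 51.0
```

>>> {"name": "jog_arm", "arguments": {"increments": [[[0.029,-0.144,0],[0,0,-0.0229]],[[0.029,-0.144,0],[0,0,-0.0229]],[[0.029,-0.144,0],[0,0,-0.0229]],[[0.029,-0.144,0],[0,0,-0.0229]],[[0.029,-0.144,0],[0,0,-0.0229]]]}}

```text
time_s: 20.65
tool_pos: [0.5501, -0.2322, 0.2017]
eef_rot: [-2.944, -1.095, 0.0]
force: [0.4, 0.3, -1.1]
finger_gap: 0.502
grip_force: 51.1
```

>>> {"name": "jog_arm", "arguments": {"increments": [[[0.029,-0.144,0],[0,0,-0.0229]],[[0.029,-0.144,0],[0,0,-0.0229]],[[0.029,-0.144,0],[0,0,-0.0229]],[[0.028,-0.147,0],[0,0,-0.0229]],[[0,0,0],[0,0,0]]]}}

```text
time_s: 21.15
tool_pos: [0.5715, -0.3526, 0.2008]
eef_rot: [3.132, 0.21, -0.003]
force: [-0.6, -1.1, -1.9]
finger_gap: 0.5
grip_force: 51.1
```

```bash
cat > wj.py <<'E'
from w import *
print(o['tool_pos'],o['finger_gap'],o['grip_force'],o['force'])
ph=np.degrees(np.arctan2(o['eef_rot'][1],o['eef_rot'][0]));print('yaw',2*ph-90)
E
python3 wj.py w8
```

```text
[ 0.57207581 -0.34951849  0.20089367] 0.5012094312869689 51.144298911094666 [-0.27941601  0.57960267 -0.57717474]
yaw -82.02403370811227
```

View pics/w8.png

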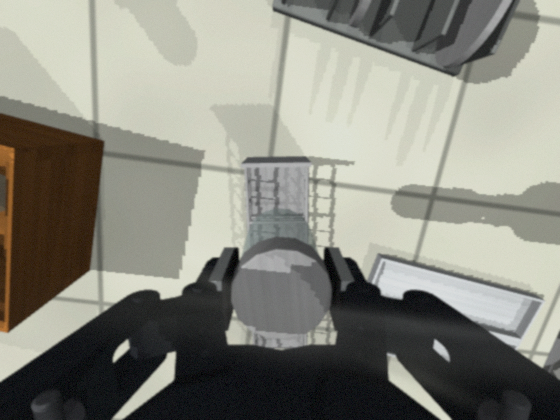

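The wrist view shows the jar held upright, with the end plate's top edge at row 160, columns 244–309. I check the basket position from that.

```bash
python3 - w9 <<'E'
from w import *
q=plane(s,[244,309,276.5],[160,159,160],.06);print(q.round(4), np.linalg.norm(q[0]-q[1]))
cb=np.array([.4816,-.3605]);b=np.array([np.cos(np.radians(8.2)),np.sin(np.radians(8.2))]);d=q[2,:2]-cb;print(d@b,d@[-b[1],b[0]])
k=(z>.05)&(z<.066)&(P[...,0]>.585)&(P[...,0]<.62)&(abs(P[...,1]+.345)<.06);print(k.sum(),P[k].mean(0),cv2.minAreaRect((P[k][:,:2]*1000).astype(np.float32)))
E
```

```text
[[ 0.6045 -0.3112  0.06  ]
 [ 0.6138 -0.3712  0.06  ]
 [ 0.6087 -0.3413  0.06  ]] 0.060717854546451754
0.12855851875955443 0.0008949414449256344
380 [ 0.60454325 -0.3449429   0.05930139] ((604.1611938476562, -344.23455810546875), (4.428805351257324, 65.76824188232422), 9.0568208694458)
```

>>> {"name": "jog_arm", "arguments": {"increments": [[[0.004,0.01,-0.15],[0,0,0]],[[0,0,-0.18],[0,0,0]],[[0,0,-0.12],[0,0,0]],[[0,0,-0.05],[0,0,0]],[[0,0,0],[0,0,0]]]}}

```text
time_s: 21.75
tool_pos: [0.5734, -0.3431, 0.1004]
eef_rot: [-3.131, -0.227, 0.004]
force: [-0.7, 0.5, -1.2]
finger_gap: 0.501
grip_force: 51.1
```

>>> {"name": "jog_arm", "arguments": {"increments": [[[0,0,-0.07],[0,0,0]],[[0,0,-0.08],[0,0,0]],[[0,0,-0.07],[0,0,0]],[[0,0,-0.03],[0,0,0]],[[0,0,0],[0,0,0]]]}}

```text
time_s: 22.25
tool_pos: [0.573, -0.3445, 0.05]
eef_rot: [-3.132, -0.224, 0.004]
force: [0.2, 0.1, -1.5]
finger_gap: 0.499
grip_force: 51.2
```

>>> {"name": "jog_arm", "arguments": {"increments": [[[0,-0.01,-0.012],[0,0,0]],[[0,0,-0.008],[0,0,0]],[[0,0,-0.006],[0,0,0]],[[0,0,0],[0,0,0]],[[0,0,0],[0,0,0]]]}}

```text
time_s: 22.75
tool_pos: [0.5742, -0.347, 0.0468]
eef_rot: [3.133, 0.224, 0.0]
force: [-0.6, -0.2, -1.7]
finger_gap: 0.498
grip_force: 51.1
```

>>> {"name": "jog_arm", "arguments": {"increments": [[[0,0,-0.008],[0,0,0]],[[0,0,-0.006],[0,0,0]],[[0,0,0],[0,0,0]],[[0,0,0],[0,0,0]]]}}

```text
time_s: 23.15
tool_pos: [0.5746, -0.347, 0.0448]
eef_rot: [3.133, 0.224, 0.002]
force: [-1.9, 1.1, 5.6]
finger_gap: 0.497
grip_force: 51.6
```

>>> {"name": "jog_arm", "arguments": {"increments": [[[0,0,0],[0,0,0]],[[0,0,0],[0,0,0]],[[0,0,0],[0,0,0]],[[0,0,0.08],[0,0,0]],[[0,0,0.2],[0,0,0]]], "jaw": 0.85}}

```text
time_s: 23.65
tool_pos: [0.5713, -0.3455, 0.0967]
eef_rot: [-3.129, -0.224, 0.011]
force: [0.4, -0.7, 0.2]
finger_gap: 0.849
grip_force: 0.0
```

>>> {"name": "jog_arm", "arguments": {"increments": [[[0,0,0.2],[0,0,0]],[[0,0,0.22],[0,0,0]],[[-0.026,0.171,0.07],[0,0,0.0229]],[[-0.026,0.171,0],[0,0,0.0229]],[[-0.026,0.171,0],[0,0,0.0229]]]}}

```text
time_s: 24.15
tool_pos: [0.5588, -0.2436, 0.2001]
eef_rot: [3.008, 0.897, 0.004]
force: [0.4, 0.2, -0.2]
finger_gap: 0.848
grip_force: 0.0
```

>>> {"name": "jog_arm", "arguments": {"increments": [[[-0.027,0.171,0],[0,0,0.0229]],[[-0.027,0.171,0],[0,0,0.0229]],[[-0.027,0.171,0],[0,0,0.0229]],[[-0.027,0.171,0],[0,0,0.0229]],[[-0.027,0.171,0],[0,0,0.0229]]]}}

```text
time_s: 24.65
tool_pos: [0.5313, -0.0721, 0.1991]
eef_rot: [2.5, 1.9, 0.001]
force: [-0.1, 0.1, -0.3]
finger_gap: 0.851
grip_force: 0.0
```

>>> {"name": "jog_arm", "arguments": {"increments": [[[-0.027,0.172,0],[0,0,0.0229]],[[0,0,-0.15],[0,0,0]],[[0,0,-0.15],[0,0,0]],[[0,0,0],[0,0,0]],[[0,0,0],[0,0,0]]]}}

```text
time_s: 25.15
tool_pos: [0.5262, -0.0391, 0.1387]
eef_rot: [2.364, 2.068, 0.0]
force: [0.0, 0.3, 0.1]
finger_gap: 0.851
grip_force: 0.0
```

```bash
python3 jars.py w10; python3 top.py w11; python3 - w12 <<'E'
from w import *
s2=snap('top');P=cloud(s2);z=P[...,2]
k=(abs(z-.074)<.012)&(P[...,1]<-.3)&(P[...,1]>-.42)&(P[...,0]>.35)&(P[...,0]<.62);k=cv2.morphologyEx(k.astype(np.uint8),cv2.MORPH_OPEN,np.ones((3,3)))
v,u=np.nonzero(k);print('basket jar',len(u),plane(s2,u.mean(),v.mean(),.074))
E
```

```text
lid 5965 [0.0026998  0.0060199  0.00923795] ((460.9109191894531, 327.91241455078125), (239.41217041015625, 151.60353088378906), 82.30789947509766)
[ 0.52724365 -0.03924693  0.13963216] tool y yaw -7.6619765815959795
basket jar 300 [ 0.57346584 -0.3433089   0.074     ]
```

Jar 1 stands in pocket 1. Next is the jar at box y = -25 mm.

>>> {"name": "jog_arm", "arguments": {"increments": [[[0,0,-0.15],[0,0,0]],[[0,0,-0.15],[0,0,0]],[[0,0,-0.1],[0,0,0]],[[0,0,-0.05],[0,0,0]],[[0,0,0],[0,0,0]]]}}

```text
time_s: 25.95
tool_pos: [0.5267, -0.0391, 0.0473]
eef_rot: [2.364, 2.068, 0.002]
force: [3.1, -0.5, -2.1]
finger_gap: 0.851
grip_force: 0.0
```

>>> {"name": "jog_arm", "arguments": {"increments": [[[0,0,0],[0,0,0]],[[0,0,0],[0,0,0]],[[0,0,0],[0,0,0]],[[0,0,0],[0,0,0]],[[0,0,0],[0,0,0]]], "jaw": 0}}

```text
time_s: 26.45
tool_pos: [0.526, -0.039, 0.0487]
eef_rot: [2.364, 2.068, -0.0]
force: [-2.8, -0.1, 6.1]
finger_gap: 0.497
grip_force: 50.7
```

>>> {"name": "jog_arm", "arguments": {"increments": [[[0,0,0],[0,0,0]]]}}

```text
time_s: 26.55
tool_pos: [0.526, -0.039, 0.0487]
eef_rot: [2.364, 2.068, -0.0]
force: [-2.2, 0.1, 6.2]
finger_gap: 0.496
grip_force: 50.7
```

>>> {"name": "jog_arm", "arguments": {"increments": [[[0,0,0.04],[0,0,0]],[[0,0,0.15],[0,0,0]],[[0,0,0.2],[0,0,0]],[[0,0,0.2],[0,0,0]],[[0,0,0.18],[0,0,0]]]}}

```text
time_s: 27.05
tool_pos: [0.5259, -0.0388, 0.2039]
eef_rot: [2.364, 2.068, 0.001]
force: [1.0, -0.3, -1.5]
finger_gap: 0.497
grip_force: 51.0
```

>>> {"name": "jog_arm", "arguments": {"increments": [[[-0.008,-0.176,0],[0,0,-0.0229]],[[-0.008,-0.176,0],[0,0,-0.0229]],[[-0.008,-0.176,0],[0,0,-0.0229]],[[-0.008,-0.176,0],[0,0,-0.0229]],[[-0.008,-0.176,0],[0,0,-0.0229]]]}}

```text
time_s: 27.55
tool_pos: [0.5175, -0.2162, 0.202]
eef_rot: [2.944, 1.096, 0.0]
force: [1.1, -0.7, -1.2]
finger_gap: 0.494
grip_force: 51.0
```

>>> {"name": "jog_arm", "arguments": {"increments": [[[-0.008,-0.176,0],[0,0,-0.0229]],[[-0.008,-0.176,0],[0,0,-0.0229]],[[-0.008,-0.176,0],[0,0,-0.0229]],[[-0.008,-0.176,0],[0,0,-0.0229]],[[0,0,0],[0,0,0]]]}}

```text
time_s: 28.05
tool_pos: [0.5087, -0.3625, 0.2012]
eef_rot: [3.132, 0.207, -0.004]
force: [0.5, 0.2, -0.8]
finger_gap: 0.496
grip_force: 51.2
```

>>> {"name": "jog_arm", "arguments": {"increments": [[[0,0,0],[0,0,0]],[[0,0,0],[0,0,0]]]}}

```text
time_s: 28.25
tool_pos: [0.512, -0.3543, 0.2017]
eef_rot: [-3.132, -0.227, -0.0]
force: [-0.5, 1.1, -0.9]
finger_gap: 0.495
grip_force: 51.1
```

Over pocket 2 within 2 mm, so I lower.

>>> {"name": "jog_arm", "arguments": {"increments": [[[0,-0.008,-0.15],[0,0,0]],[[0,0,-0.18],[0,0,0]],[[0,0,-0.12],[0,0,0]],[[0,0,-0.05],[0,0,0]],[[0,0,0],[0,0,0]]]}}

```text
time_s: 28.75
tool_pos: [0.5112, -0.3556, 0.1005]
eef_rot: [-3.131, -0.227, 0.003]
force: [0.1, 0.4, -0.4]
finger_gap: 0.499
grip_force: 51.2
```

>>> {"name": "jog_arm", "arguments": {"increments": [[[0,0,-0.07],[0,0,0]],[[0,0,-0.08],[0,0,0]],[[0,0,-0.07],[0,0,0]],[[0,0,-0.03],[0,0,0]],[[0,0,0],[0,0,0]]]}}

```text
time_s: 29.25
tool_pos: [0.5107, -0.3568, 0.0501]
eef_rot: [-3.132, -0.224, 0.003]
force: [-0.8, 0.4, -0.9]
finger_gap: 0.494
grip_force: 51.2
```

>>> {"name": "jog_arm", "arguments": {"increments": [[[0,0,-0.015],[0,0,0]],[[0,0,-0.01],[0,0,0]],[[0,0,0],[0,0,0]]]}}

```text
time_s: 29.55
tool_pos: [0.5117, -0.3575, 0.0469]
eef_rot: [3.133, 0.224, 0.0]
force: [1.3, -0.1, -0.3]
finger_gap: 0.497
grip_force: 51.1
```

>>> {"name": "jog_arm", "arguments": {"increments": [[[0,0,-0.007],[0,0,0]],[[0,0,-0.004],[0,0,0]],[[0,0,0],[0,0,0]]]}}

```text
time_s: 29.85
tool_pos: [0.5118, -0.3575, 0.0448]
eef_rot: [3.133, 0.224, 0.0]
force: [0.0, -0.4, 0.2]
finger_gap: 0.495
grip_force: 51.2
```

>>> {"name": "jog_arm", "arguments": {"increments": [[[0,0,0],[0,0,0]],[[0,0,0],[0,0,0]],[[0,0,0],[0,0,0]],[[0,0,0.08],[0,0,0]],[[0,0,0.2],[0,0,0]]], "jaw": 0.85}}

```text
time_s: 30.35
tool_pos: [0.5091, -0.3558, 0.0981]
eef_rot: [-3.129, -0.224, 0.01]
force: [1.5, 0.5, -0.1]
finger_gap: 0.846
grip_force: 0.0
```

>>> {"name": "jog_arm", "arguments": {"increments": [[[0,0,0.2],[0,0,0]],[[0,0,0.22],[0,0,0]],[[0.0126,0.2045,0.07],[0,0,0.0229]],[[0.0126,0.2045,0],[0,0,0.0229]],[[0.0126,0.2045,0],[0,0,0.0229]]]}}

```text
time_s: 30.85
tool_pos: [0.5198, -0.2336, 0.2011]
eef_rot: [3.008, 0.897, 0.004]
force: [0.9, 0.1, 0.1]
finger_gap: 0.852
grip_force: 0.0
```

>>> {"name": "jog_arm", "arguments": {"increments": [[[0.0126,0.2045,0],[0,0,0.0229]],[[0.0126,0.2045,0],[0,0,0.0229]],[[0.0126,0.2045,0],[0,0,0.0229]],[[0.0126,0.2045,0],[0,0,0.0229]],[[0.0126,0.2045,0],[0,0,0.0229]]]}}

```text
time_s: 31.35
tool_pos: [0.5319, -0.0286, 0.2002]
eef_rot: [2.5, 1.899, 0.002]
force: [0.4, -0.6, 0.9]
finger_gap: 0.848
grip_force: 0.0
```

>>> {"name": "jog_arm", "arguments": {"increments": [[[0.0126,0.2045,0],[0,0,0.0229]],[[0,0,-0.15],[0,0,0]],[[0,0,-0.15],[0,0,0]],[[0,0,0],[0,0,0]],[[0,0,0],[0,0,0]]]}}

```text
time_s: 31.85
tool_pos: [0.5345, 0.0105, 0.1396]
eef_rot: [2.364, 2.068, 0.0]
force: [0.8, -0.7, 0.4]
finger_gap: 0.85
grip_force: 0.0
```

```bash
cat > bj.py <<'E'
from w import *
s2=snap('top',sys.argv[1]+'_t.png');P=cloud(s2);z=P[...,2]
k=(abs(z-.074)<.012)&(P[...,1]<-.3)&(P[...,1]>-.42)&(P[...,0]>.35)&(P[...,0]<.62);k=cv2.morphologyEx(k.astype(np.uint8),cv2.MORPH_OPEN,np.ones((3,3)))
for q in cv2.findContours(k,0,2)[0]:
    M=cv2.moments(q)
    if M['m00']>60: print('basket jar',M['m00'],plane(s2,M['m10']/M['m00'],M['m01']/M['m00'],.074).round(4))
print(o['tool_pos'])
E
python3 bj.py w13
```

```text
basket jar 279.0 [ 0.5117 -0.3545  0.074 ]
basket jar 273.0 [ 0.5735 -0.3432  0.074 ]
[0.53530391 0.01051196 0.14047512]
```

>>> {"name": "jog_arm", "arguments": {"increments": [[[0,0,-0.15],[0,0,0]],[[0,0,-0.15],[0,0,0]],[[0,0,-0.1],[0,0,0]],[[0,0,-0.055],[0,0,0]],[[0,0,0],[0,0,0]]]}}

```text
time_s: 32.45
tool_pos: [0.5342, 0.0105, 0.0474]
eef_rot: [-2.364, -2.068, 0.001]
force: [-0.5, -0.6, 0.2]
finger_gap: 0.85
grip_force: 0.0
```

>>> {"name": "jog_arm", "arguments": {"increments": [[[0,0,0],[0,0,0]],[[0,0,0],[0,0,0]],[[0,0,0],[0,0,0]],[[0,0,0],[0,0,0]],[[0,0,0],[0,0,0]]], "jaw": 0}}

```text
time_s: 32.95
tool_pos: [0.5355, 0.0108, 0.0494]
eef_rot: [2.363, 2.067, 0.003]
force: [-2.3, 0.3, 6.8]
finger_gap: 0.497
grip_force: 50.0
```

>>> {"name": "jog_arm", "arguments": {"increments": [[[0,0,0.04],[0,0,0]],[[0,0,0.15],[0,0,0]],[[0,0,0.2],[0,0,0]],[[0,0,0.2],[0,0,0]],[[0,0,0.18],[0,0,0]]]}}

```text
time_s: 33.45
tool_pos: [0.5344, 0.0109, 0.2041]
eef_rot: [2.363, 2.068, 0.002]
force: [1.5, 0.6, -0.8]
finger_gap: 0.499
grip_force: 51.0
```

>>> {"name": "jog_arm", "arguments": {"increments": [[[-0.0467,-0.2087,0],[0,0,-0.0229]],[[-0.0467,-0.2087,0],[0,0,-0.0229]],[[-0.0467,-0.2087,0],[0,0,-0.0229]],[[-0.0467,-0.2087,0],[0,0,-0.0229]],[[-0.0467,-0.2087,0],[0,0,-0.0229]]]}}

```text
time_s: 33.95
tool_pos: [0.4869, -0.1995, 0.2022]
eef_rot: [2.944, 1.095, 0.001]
force: [0.5, -0.0, -1.2]
finger_gap: 0.5
grip_force: 51.0
```

>>> {"name": "jog_arm", "arguments": {"increments": [[[-0.0467,-0.2087,0],[0,0,-0.0229]],[[-0.0467,-0.2087,0],[0,0,-0.0229]],[[-0.0467,-0.2087,0],[0,0,-0.0229]],[[-0.0467,-0.2087,0],[0,0,-0.0229]],[[0,0,0],[0,0,0]]]}}

```text
time_s: 34.45
tool_pos: [0.4461, -0.3726, 0.2017]
eef_rot: [3.131, 0.203, -0.003]
force: [-0.6, 0.1, -2.3]
finger_gap: 0.501
grip_force: 51.2
```

>>> {"name": "jog_arm", "arguments": {"increments": [[[0,0,0],[0,0,0]],[[0,0,0],[0,0,0]]]}}

```text
time_s: 34.65
tool_pos: [0.4509, -0.3634, 0.2017]
eef_rot: [-3.132, -0.228, -0.001]
force: [1.1, 0.8, -1.5]
finger_gap: 0.502
grip_force: 51.2
```

>>> {"name": "jog_arm", "arguments": {"increments": [[[0,-0.008,-0.15],[0,0,0]],[[0,0,-0.18],[0,0,0]],[[0,0,-0.12],[0,0,0]],[[0,0,-0.05],[0,0,0]],[[0,0,0],[0,0,0]]]}}

```text
time_s: 35.15
tool_pos: [0.4502, -0.3646, 0.1005]
eef_rot: [-3.131, -0.228, 0.003]
force: [-0.7, 0.0, -0.7]
finger_gap: 0.505
grip_force: 51.2
```

>>> {"name": "jog_arm", "arguments": {"increments": [[[0,0,-0.07],[0,0,0]],[[0,0,-0.08],[0,0,0]],[[0,0,-0.07],[0,0,0]],[[0,0,-0.03],[0,0,0]],[[0,0,0],[0,0,0]]]}}

```text
time_s: 35.65
tool_pos: [0.4499, -0.3662, 0.0508]
eef_rot: [-3.133, -0.224, 0.002]
force: [0.9, 0.6, -2.4]
finger_gap: 0.496
grip_force: 51.2
```

>>> {"name": "jog_arm", "arguments": {"increments": [[[0,0,-0.015],[0,0,0]],[[0,0,-0.01],[0,0,0]],[[0,0,0],[0,0,0]]]}}

```text
time_s: 35.95
tool_pos: [0.4504, -0.3666, 0.0468]
eef_rot: [3.133, 0.224, 0.0]
force: [-0.9, 0.1, -1.3]
finger_gap: 0.499
grip_force: 51.2
```

>>> {"name": "jog_arm", "arguments": {"increments": [[[0,0,-0.004],[0,0,0]],[[0,0,-0.004],[0,0,0]],[[0,0,0],[0,0,0]]]}}

```text
time_s: 36.25
tool_pos: [0.4505, -0.3667, 0.0455]
eef_rot: [3.133, 0.224, 0.001]
force: [-0.2, 0.4, 1.5]
finger_gap: 0.501
grip_force: 51.5
```

Contact felt. I release and fetch the last jar.

>>> {"name": "jog_arm", "arguments": {"increments": [[[0,0,0],[0,0,0]],[[0,0,0],[0,0,0]],[[0,0,0],[0,0,0]],[[0,0,0.08],[0,0,0]],[[0,0,0.2],[0,0,0]]], "jaw": 0.85}}

```text
time_s: 36.75
tool_pos: [0.4477, -0.3646, 0.0977]
eef_rot: [-3.128, -0.224, 0.01]
force: [0.3, -0.7, -0.1]
finger_gap: 0.849
grip_force: 0.0
```

>>> {"name": "jog_arm", "arguments": {"increments": [[[0,0,0.2],[0,0,0]],[[0,0,0.22],[0,0,0]],[[0.0462,0.2127,0.07],[0,0,0]],[[0.0462,0.2127,0],[0,0,0.0229]],[[0.0462,0.2127,0],[0,0,0.0229]]]}}

```text
time_s: 37.25
tool_pos: [0.4785, -0.2378, 0.2]
eef_rot: [3.066, 0.678, 0.003]
force: [1.3, 0.3, 0.1]
finger_gap: 0.848
grip_force: 0.0
```

>>> {"name": "jog_arm", "arguments": {"increments": [[[0.0462,0.2127,0],[0,0,0.0229]],[[0.0462,0.2127,0],[0,0,0.0229]],[[0.0462,0.2127,0],[0,0,0.0229]],[[0.0462,0.2127,0],[0,0,0.0229]],[[0.0462,0.2127,0],[0,0,0.0229]]]}}

```text
time_s: 37.75
tool_pos: [0.5243, -0.0246, 0.1992]
eef_rot: [2.631, 1.715, 0.001]
force: [0.3, -0.0, 0.2]
finger_gap: 0.85
grip_force: 0.0
```

>>> {"name": "jog_arm", "arguments": {"increments": [[[0.0462,0.2127,0],[0,0,0.0229]],[[0.0462,0.2127,0],[0,0,0.0229]],[[0,0,-0.15],[0,0,0]],[[0,0,-0.15],[0,0,0]],[[0,0,0],[0,0,0]]]}}

```text
time_s: 38.25
tool_pos: [0.5395, 0.0587, 0.135]
eef_rot: [-2.36, -2.066, 0.01]
force: [-0.1, -0.5, 0.0]
finger_gap: 0.849
grip_force: 0.0
```

>>> {"name": "jog_arm", "arguments": {"increments": [[[0,0,0],[0,0,0]],[[0,0,0],[0,0,0]]]}}

```text
time_s: 38.45
tool_pos: [0.5438, 0.0587, 0.1407]
eef_rot: [2.364, 2.067, 0.003]
force: [0.1, 0.7, -0.0]
finger_gap: 0.849
grip_force: 0.0
```

```bash
python3 bj.py w14
```

```text
basket jar 286.5 [ 0.4505 -0.3607  0.074 ]
basket jar 282.5 [ 0.5116 -0.3543  0.074 ]
basket jar 274.0 [ 0.5735 -0.3432  0.074 ]
[0.5438898  0.05871243 0.1408417 ]
```

>>> {"name": "jog_arm", "arguments": {"increments": [[[-0.003,0.008,-0.15],[0,0,0]],[[0,0,-0.15],[0,0,0]],[[0,0,-0.1],[0,0,0]],[[0,0,-0.055],[0,0,0]],[[0,0,0],[0,0,0]]]}}

```text
time_s: 39.05
tool_pos: [0.5416, 0.0602, 0.0474]
eef_rot: [-2.364, -2.068, 0.002]
force: [0.5, -0.1, -0.1]
finger_gap: 0.853
grip_force: 0.0
```

>>> {"name": "jog_arm", "arguments": {"increments": [[[0,0,0],[0,0,0]],[[0,0,0],[0,0,0]],[[0,0,0],[0,0,0]],[[0,0,0],[0,0,0]],[[0,0,0],[0,0,0]]], "jaw": 0}}

```text
time_s: 39.55
tool_pos: [0.5432, 0.0607, 0.0497]
eef_rot: [2.363, 2.067, 0.003]
force: [-1.7, -0.4, 6.3]
finger_gap: 0.499
grip_force: 50.3
```

>>> {"name": "jog_arm", "arguments": {"increments": [[[0,0,0.04],[0,0,0]],[[0,0,0.15],[0,0,0]],[[0,0,0.2],[0,0,0]],[[0,0,0.2],[0,0,0]],[[0,0,0.18],[0,0,0]]]}}

```text
time_s: 40.05
tool_pos: [0.542, 0.0606, 0.2043]
eef_rot: [2.363, 2.068, 0.001]
force: [0.7, -0.2, -1.7]
finger_gap: 0.498
grip_force: 51.0
```

>>> {"name": "jog_arm", "arguments": {"increments": [[[-0.07,-0.1973,0],[0,0,0]],[[-0.07,-0.1973,0],[0,0,-0.0229]],[[-0.07,-0.1973,0],[0,0,-0.0229]],[[-0.07,-0.1973,0],[0,0,-0.0229]],[[-0.07,-0.1973,0],[0,0,-0.0229]]]}}

```text
time_s: 40.55
tool_pos: [0.4711, -0.1382, 0.2025]
eef_rot: [2.857, 1.304, 0.001]
force: [0.6, -0.9, -1.2]
finger_gap: 0.5
grip_force: 51.1
```

>>> {"name": "jog_arm", "arguments": {"increments": [[[-0.07,-0.1973,0],[0,0,-0.0229]],[[-0.07,-0.1973,0],[0,0,-0.0229]],[[-0.07,-0.1973,0],[0,0,-0.0229]],[[-0.07,-0.1973,0],[0,0,-0.0229]],[[-0.07,-0.1973,0],[0,0,-0.0229]]]}}

```text
time_s: 41.05
tool_pos: [0.4012, -0.3355, 0.2025]
eef_rot: [3.134, 0.215, 0.001]
force: [0.4, -0.1, -2.0]
finger_gap: 0.495
grip_force: 51.0
```

>>> {"name": "jog_arm", "arguments": {"increments": [[[-0.07,-0.1973,0],[0,0,0]],[[0,0,0],[0,0,0]],[[0,0,0],[0,0,0]],[[0,0,0],[0,0,0]]]}}

```text
time_s: 41.45
tool_pos: [0.3888, -0.3722, 0.202]
eef_rot: [-3.133, -0.227, -0.001]
force: [-0.1, 0.0, -0.4]
finger_gap: 0.497
grip_force: 51.2
```

>>> {"name": "jog_arm", "arguments": {"increments": [[[0,-0.005,-0.15],[0,0,0]],[[0,0,-0.18],[0,0,0]],[[0,0,-0.12],[0,0,0]],[[0,0,-0.05],[0,0,0]],[[0,0,0],[0,0,0]]]}}

```text
time_s: 41.95
tool_pos: [0.388, -0.3728, 0.1009]
eef_rot: [-3.131, -0.227, 0.003]
force: [-0.4, -0.8, -0.7]
finger_gap: 0.499
grip_force: 51.2
```

>>> {"name": "jog_arm", "arguments": {"increments": [[[0,0,-0.07],[0,0,0]],[[0,0,-0.08],[0,0,0]],[[0,0,-0.07],[0,0,0]],[[0,0,-0.03],[0,0,0]],[[0,0,0],[0,0,0]]]}}

```text
time_s: 42.45
tool_pos: [0.3877, -0.3742, 0.0512]
eef_rot: [-3.133, -0.224, 0.002]
force: [-0.2, 0.5, -0.9]
finger_gap: 0.497
grip_force: 51.2
```

>>> {"name": "jog_arm", "arguments": {"increments": [[[0,0,-0.015],[0,0,0]],[[0,0,-0.01],[0,0,0]],[[0,0,-0.004],[0,0,0]],[[0,0,-0.004],[0,0,0]],[[0,0,0],[0,0,0]]]}}

```text
time_s: 42.95
tool_pos: [0.3883, -0.3748, 0.0458]
eef_rot: [3.133, 0.224, 0.001]
force: [1.0, 0.5, 0.1]
finger_gap: 0.498
grip_force: 51.4
```

>>> {"name": "jog_arm", "arguments": {"increments": [[[0,0,0],[0,0,0]],[[0,0,0],[0,0,0]],[[0,0,0],[0,0,0]],[[0,0,0.08],[0,0,0]],[[0,0,0.2],[0,0,0]]], "jaw": 0.85}}

```text
time_s: 43.45
tool_pos: [0.3857, -0.3725, 0.0985]
eef_rot: [-3.128, -0.223, 0.009]
force: [0.8, -0.8, 0.4]
finger_gap: 0.853
grip_force: 0.0
```

>>> {"name": "jog_arm", "arguments": {"increments": [[[0,0,0.2],[0,0,0]],[[0,0,0.22],[0,0,0]],[[0.02,-0.12,0.1],[0,0,0.0229]],[[0.02,-0.12,0.1],[0,0,0.0229]],[[0.02,-0.12,0],[0,0,0.0229]]]}}

```text
time_s: 43.95
tool_pos: [0.4015, -0.4487, 0.2295]
eef_rot: [3.004, 0.897, 0.005]
force: [0.2, -0.7, -0.0]
finger_gap: 0.851
grip_force: 0.0
```

>>> {"name": "jog_arm", "arguments": {"increments": [[[0.02,-0.12,0],[0,0,0.0229]],[[0.02,-0.12,0],[0,0,0.0229]],[[0.02,-0.12,0],[0,0,0.0229]],[[0.02,-0.12,0],[0,0,0.0229]],[[0.02,-0.12,0],[0,0,0.0229]]]}}

```text
time_s: 44.45
tool_pos: [0.4201, -0.5675, 0.2251]
eef_rot: [-2.501, -1.901, -0.0]
force: [0.7, 0.2, 0.2]
finger_gap: 0.849
grip_force: 0.0
```

>>> {"name": "jog_arm", "arguments": {"increments": [[[0.02,-0.12,0],[0,0,0.0229]],[[0,0,0],[0,0,0]],[[0,0,0],[0,0,0]],[[0,0,0],[0,0,0]]], "jaw": 0.5}}

```text
time_s: 44.85
tool_pos: [0.4244, -0.5896, 0.2253]
eef_rot: [-2.364, -2.068, -0.001]
force: [-0.8, 0.2, 0.6]
finger_gap: 0.498
grip_force: 0.0
```

```bash
python3 bj.py w15; python3 jars.py w16; python3 top.py w16
```

```text
basket jar 289.5 [ 0.3885 -0.3703  0.074 ]
basket jar 291.0 [ 0.4504 -0.3604  0.074 ]
basket jar 281.0 [ 0.5117 -0.3544  0.074 ]
basket jar 268.0 [ 0.5738 -0.3434  0.074 ]
[ 0.42452728 -0.5895028   0.22563152]
lid 5989 [0.00268213 0.00600095 0.00924589] ((461.0816650390625, 327.703857421875), (239.21075439453125, 151.83741760253906), 82.24505615234375)
[ 0.42422143 -0.59014785  0.22578927] tool y yaw -7.616536338345753
```

View pics/w15.png

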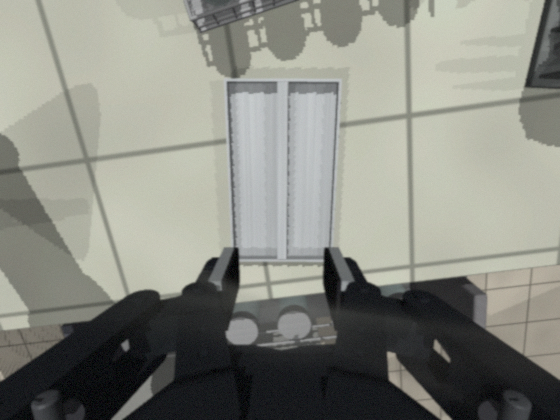

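All four jars stand in their pockets and no jar lid is left in the box. The wrist view shows the tray at top corners (227,80) and (340,81) and bottom corners (234,262) and (330,262), with its rib from (284,84) to (282,258).

```bash
python3 - w17 <<'E'
from w import *
q=plane(s,[284,282,227,340,234,330],[81,261,80,81,262,262],.0155)[:,:2];print(q.round(4))
d=q[0]-q[1];print('rib yaw',np.degrees(np.arctan2(d[1],d[0]))-90,'len',np.linalg.norm(d),'mid',(q[0]+q[1])/2,q[2:].mean(0),o['tool_pos'])
E
```

```text
[[ 0.4436 -0.4779]
 [ 0.4134 -0.6889]
 [ 0.3824 -0.4687]
 [ 0.504  -0.486 ]
 [ 0.3524 -0.6822]
 [ 0.474  -0.6985]]
rib yaw -8.148568970296523 len 0.21320065115796213 mid [ 0.42851967 -0.58342222] [ 0.42820745 -0.58382839] [ 0.42416421 -0.59026629  0.22570579]
```

>>> {"name": "jog_arm", "arguments": {"increments": [[[0.02,0.04,-0.2],[0,0,0]],[[0,0,-0.22],[0,0,0]],[[0,0,-0.22],[0,0,0]],[[0,0,-0.2],[0,0,0]],[[0,0,-0.12],[0,0,0]]], "jaw": 0.45}}

```text
time_s: 45.7
tool_pos: [0.4266, -0.5807, 0.0293]
eef_rot: [-2.361, -2.065, -0.0]
force: [-0.3, -0.7, -0.3]
finger_gap: 0.45
grip_force: 0.0
```

>>> {"name": "jog_arm", "arguments": {"increments": [[[0,0,0],[0,0,0]],[[0,0,0],[0,0,0]],[[0,0,0],[0,0,0]]]}}

```text
time_s: 46.0
tool_pos: [0.4292, -0.584, 0.0361]
eef_rot: [2.361, 2.066, -0.0]
force: [-0.4, -0.4, 0.2]
finger_gap: 0.451
grip_force: 0.0
```

>>> {"name": "jog_arm", "arguments": {"increments": [[[-0.004,0.008,-0.06],[0,0,0]],[[0,0,-0.05],[0,0,0]],[[0,0,-0.025],[0,0,0]],[[0,0,0],[0,0,0]],[[0,0,0],[0,0,0]]]}}

```text
time_s: 46.5
tool_pos: [0.4272, -0.5809, 0.0061]
eef_rot: [-2.364, -2.068, -0.0]
force: [-0.1, 0.4, -1.3]
finger_gap: 0.454
grip_force: 0.0
```

Grip and lift.

>>> {"name": "jog_arm", "arguments": {"increments": [[[0,0,-0.003],[0,0,0]],[[0,0,0],[0,0,0]],[[0,0,0],[0,0,0]],[[0,0,0],[0,0,0]],[[0,0,0],[0,0,0]]], "jaw": 0, "newtons": 70}}

```text
time_s: 47.0
tool_pos: [0.4275, -0.5813, 0.0064]
eef_rot: [2.364, 2.068, -0.0]
force: [-1.0, 0.8, 2.8]
finger_gap: 0.113
grip_force: 70.6
```

>>> {"name": "jog_arm", "arguments": {"increments": [[[0,0,0.03],[0,0,0]],[[0,0,0.1],[0,0,0]],[[0,0,0.18],[0,0,0]],[[0,0,0.2],[0,0,0]],[[0,0,0.2],[0,0,0]]]}}

```text
time_s: 47.5
tool_pos: [0.4266, -0.5804, 0.1483]
eef_rot: [-2.363, -2.067, -0.0]
force: [0.3, -0.8, -1.0]
finger_gap: 0.112
grip_force: 70.0
```

>>> {"name": "jog_arm", "arguments": {"increments": [[[0,0,0.2],[0,0,0]],[[0,0,0.15],[0,0,0]],[[0.02,0.1,0],[0,0,0]],[[0,0,0],[0,0,0]],[[0,0,0],[0,0,0]]]}}

```text
time_s: 48.0
tool_pos: [0.4311, -0.5604, 0.2169]
eef_rot: [-2.362, -2.069, 0.0]
force: [-0.3, -1.0, -2.1]
finger_gap: 0.115
grip_force: 70.1
```

>>> {"name": "jog_arm", "arguments": {"increments": [[[0.043,0.2275,0],[0,0,0]],[[0.043,0.2275,0],[0,0,0]],[[0.043,0.2275,0],[0,0,0]],[[0.043,0.2275,0],[0,0,0]],[[0.043,0.2275,0],[0,0,0]]]}}

```text
time_s: 48.5
tool_pos: [0.4734, -0.3324, 0.2163]
eef_rot: [-2.364, -2.066, 0.002]
force: [0.8, -0.3, -1.4]
finger_gap: 0.112
grip_force: 70.0
```

>>> {"name": "jog_arm", "arguments": {"increments": [[[0.043,0.2275,0],[0,0,0]],[[0.043,0.2275,0],[0,0,0]],[[0.043,0.2275,0],[0,0,0]],[[0.043,0.2275,0],[0,0,0]],[[0.043,0.2275,0],[0,0,0]]]}}

```text
time_s: 49.0
tool_pos: [0.5168, -0.1052, 0.2167]
eef_rot: [-2.365, -2.066, 0.002]
force: [1.1, 0.8, -1.6]
finger_gap: 0.109
grip_force: 70.0
```

>>> {"name": "jog_arm", "arguments": {"increments": [[[0.043,0.2275,0],[0,0,0]],[[0.043,0.2275,0],[0,0,0]],[[0,0,0],[0,0,0]],[[0,0,0],[0,0,0]],[[0,0,0],[0,0,0]]]}}

```text
time_s: 49.5
tool_pos: [0.5341, -0.017, 0.2169]
eef_rot: [-2.366, -2.066, 0.003]
force: [-0.4, -0.3, -0.6]
finger_gap: 0.114
grip_force: 70.1
```

```bash
python3 - w18 <<'E'
from w import *
g=cv2.cvtColor(s['color'],cv2.COLOR_RGB2GRAY)
print(o['tool_pos'],o['grip_force'])
zt=o['tool_pos'][2]
k=(z>zt-.006)&(z<zt+.012)&(s['range_z']>.1)&(B[...,1]>.03)
Q=B[k]*1000;r=cv2.minAreaRect(Q.astype(np.float32));print(len(Q),r,cv2.boxPoints(r).round(1).tolist())
f=np.linalg.lstsq(np.c_[B[k],np.ones(len(Q))],P[k][:,2],rcond=None)[0];print('tilt',f,zt)
E
```

```text
[ 0.5341308  -0.01727716  0.21703078] 70.05902409553528
54938 ((0.38995361328125, 67.76939392089844), (75.95279693603516, 129.34078979492188), 89.77914428710938) [[-64.4000015258789, 30.0], [64.9000015258789, 29.5], [65.19999694824219, 105.5], [-64.0999984741211, 106.0]]
tilt [-0.00163599  0.04319527  0.21396241] 0.21703078169884962
```

View pics/w18.png

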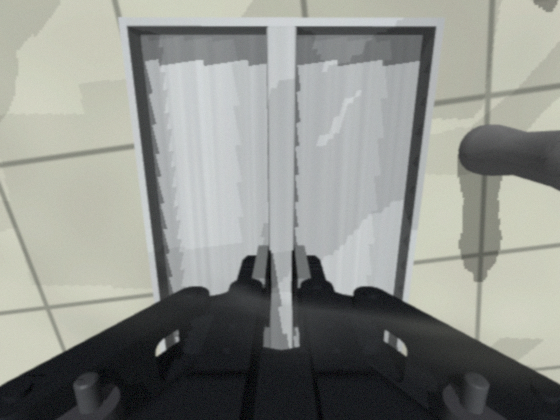

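The wrist view shows the tray held centred and square to the box, about 2 mm short in y. I shift by that and lower.

>>> {"name": "jog_arm", "arguments": {"increments": [[[0.003,0.011,-0.18],[0,0,0]],[[0,0,-0.16],[0,0,0]],[[0,0,-0.1],[0,0,0]],[[0,0,0],[0,0,0]],[[0,0,0],[0,0,0]]]}}

```text
time_s: 50.05
tool_pos: [0.5352, -0.0141, 0.13]
eef_rot: [-2.367, -2.066, 0.0]
force: [0.8, 0.2, -1.5]
finger_gap: 0.111
grip_force: 70.0
```

>>> {"name": "jog_arm", "arguments": {"increments": [[[0,0,0],[0,0,0]],[[0,0,-0.04],[0,0,0]],[[0,0,-0.04],[0,0,0]],[[0,0,-0.04],[0,0,0]],[[0,0,0],[0,0,0]]]}}

```text
time_s: 50.55
tool_pos: [0.5338, -0.0128, 0.1042]
eef_rot: [-2.363, -2.068, 0.003]
force: [-0.8, 0.2, -1.8]
finger_gap: 0.114
grip_force: 70.0
```

>>> {"name": "jog_arm", "arguments": {"increments": [[[0.003,-0.004,-0.03],[0,0,0]],[[0,0,-0.03],[0,0,0]],[[0,0,-0.02],[0,0,0]],[[0,0,0],[0,0,0]],[[0,0,0],[0,0,0]]]}}

```text
time_s: 51.05
tool_pos: [0.5356, -0.0135, 0.0897]
eef_rot: [-2.364, -2.069, 0.0]
force: [-0.2, -0.0, -1.7]
finger_gap: 0.113
grip_force: 70.0
```

>>> {"name": "jog_arm", "arguments": {"increments": [[[0,0,-0.007],[0,0,0]],[[0,0,-0.005],[0,0,0]],[[0,0,0],[0,0,0]],[[0,0,0],[0,0,0]]]}}

```text
time_s: 51.45
tool_pos: [0.5356, -0.0136, 0.0874]
eef_rot: [2.364, 2.068, 0.0]
force: [0.2, -0.7, -1.7]
finger_gap: 0.11
grip_force: 70.0
```

>>> {"name": "jog_arm", "arguments": {"increments": [[[0,0,-0.005],[0,0,0]],[[0,0,-0.005],[0,0,0]],[[0,0,0],[0,0,0]],[[0,0,0],[0,0,0]]]}}

```text
time_s: 51.85
tool_pos: [0.5358, -0.0136, 0.0863]
eef_rot: [2.364, 2.068, -0.0]
force: [-2.8, 0.4, 5.0]
finger_gap: 0.114
grip_force: 71.0
```

Seated, with contact force on the ledges. I release, rise and step away, then check.

>>> {"name": "jog_arm", "arguments": {"increments": [[[0,0,0],[0,0,0]],[[0,0,0],[0,0,0]],[[0,0,0],[0,0,0]],[[0,0,0.06],[0,0,0]],[[0,0,0.2],[0,0,0]]], "jaw": 0.45}}

```text
time_s: 52.35
tool_pos: [0.5326, -0.0136, 0.1348]
eef_rot: [-2.36, -2.065, 0.008]
force: [1.0, -0.2, -0.2]
finger_gap: 0.451
grip_force: 0.0
```

>>> {"name": "jog_arm", "arguments": {"increments": [[[0,0,0.22],[0,0,0]],[[0,0,0.22],[0,0,0]],[[-0.02,-0.2,0],[0,0,0]],[[-0.02,-0.22,0],[0,0,0]],[[-0.02,-0.22,0],[0,0,0]]]}}

```text
time_s: 52.85
tool_pos: [0.5238, -0.1427, 0.2271]
eef_rot: [2.361, 2.069, 0.002]
force: [-0.2, 0.0, -0.5]
finger_gap: 0.454
grip_force: 0.0
```

>>> {"name": "jog_arm", "arguments": {"increments": [[[-0.02,-0.22,0],[0,0,0]],[[-0.02,-0.22,0],[0,0,0]],[[-0.02,-0.22,0],[0,0,0]],[[0,0,0],[0,0,0]],[[0,0,0],[0,0,0]]]}}

```text
time_s: 53.35
tool_pos: [0.5113, -0.2747, 0.2258]
eef_rot: [-2.367, -2.065, -0.001]
force: [0.1, 0.2, 0.5]
finger_gap: 0.45
grip_force: 0.0
```

```bash
python3 bj.py w19; python3 top.py w19; python3 - w20 <<'E'
from w import *
s2=snap('top');snap('scene','final.png');P=cloud(s2);z=P[...,2];B=np.stack([(P[...,:2]-c)@ex,(P[...,:2]-c)@ey],-1)
for x0 in(-30,30):
  for y0 in(-90,-45,0,45,90):
    k=(abs(B[...,0]*1000-x0)<15)&(abs(B[...,1]*1000-y0)<10);print(x0,y0,np.nanmedian(z[k]).round(4),end='; ')
m=(z>.14)&(z<.3)&(P[...,0]>.7)&(abs(P[...,1])<.1);print('\nmill',P[m].mean(0))
E
```

```text
[ 0.51192081 -0.27288935  0.22580572]
lid 5965 [0.00270878 0.00603194 0.00921774] ((461.0035400390625, 328.16839599609375), (240.89321899414062, 151.43203735351562), 82.27174377441406)
[ 0.51233961 -0.27167749  0.22579672] tool y yaw -7.459478750606792
-30 -90 0.0827; -30 -45 0.0823; -30 0 0.0828; -30 45 0.0826; -30 90 0.0826; 30 -90 0.0828; 30 -45 0.0826; 30 0 0.0826; 30 45 0.0827; 30 90 0.0827; 
mill [ 0.7671982  -0.00800615  0.15759083]
```

View pics/final.png

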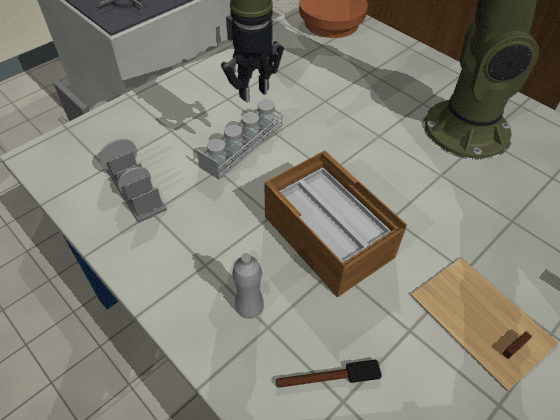

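The final scene view shows four jars upright in the basket at (217,147) to (266,107) and the tray level on its ledges, with its floor at 83 mm throughout. The lid lies flat on the counter at about (485,322), and the mill and brush have not moved.

```bash
python3 -c "
from bench import bot
print(bot.sign_off())"
```

```text
the job is handed in; nothing more can be done
None
```

The job is done and handed in: the lid is flat on the counter, all four jars are upright in the basket (pockets 1 to 4, filled in order), the tray is back level on its ledges, and the mill and brush were not disturbed.

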